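# Gauge the clamped block's pocket, then pack the batch

## Task

Take the depth of the pocket in the clamped block: stand the depth gauge on the block over the pocket, lower its probe by the knob until it touches the bottom, and only then push in the lock pin so that the reading is kept. Then set the locked gauge back upright on its wooden rest, swing the clamp arm up, and lay this block and every other loose block of the batch flat in the carrying case, pocket up and side by side, and shut the lid. Leave the clamp arm up, and do not disturb the other tools on the bench.

Things in the scene. Friction and masses are not known exactly. Their poses are not given: they have to be found in the camera images.
- gauge: depth gauge, 0.2 kg: steel body 26 x 50 x 24 mm (x, y, z), a vertical probe rod (8 mm thick) through its middle with a black knob on top, a lock pin in its +y end face. Origin: centre of the underside, z up. 57 mm wide over the pin when unlocked. Starts upright on the wooden rest, y axes alike. Lift it by the body or by the knob (the probe may then slide up to its stop at 0)
- probe (a joint): how far the probe tip stands out below the gauge's underside, 0 (flush, knob up) to 0.026 m (down); it needs about 2 N to slide and stays where it is left. Starts at 0.002 to 0.010
- probe_tip (a point): lower end of the probe rod
- probe_knob (a point): centre of the probe's knob (upright cylinder, diameter 20, height 20 mm), 62 mm above the tip. Grip it near its top: with the probe 20 mm down, only 8 mm remain between the knob's underside and the gauge body's top (24 mm above the gauge's underside), so fingertips reaching far below the knob would strike the body. Or push the knob's flat top (72 mm above the tip) down with shut fingers
- lock (a joint): lock pin (diameter 11 mm, along y, 12.5 mm above the gauge's underside): 0 unlocked, 7 mm out of the +y end face; 0.006 m locked, 1 mm out. Starts at 0, takes 4 N, stays in, cannot be pulled out. Squeeze it between the fingers against the -y end face. The probe's friction is the same when locked: do not press or pull the knob afterwards
- rest_top (a point): wooden rest for the gauge, fixed: foot 80 x 74 x 8 mm, two rails along x, 64 mm long, 11 mm thick, 36 mm high, 20 mm gap between them (y -10 to +10 mm) into which the probe hangs. This point: middle of the gap level with the rail tops, axes of the rest; the gauge's underside centre belongs here, its y axis across the rails
- nest: steel fixture plate, fixed, 10 mm thick, 110 mm along y, from -90 to +160 mm along x, carrying the clamped block between 12 mm high pins (sides and -x end) with 2 to 3 mm play; the middle of the block's long sides is free for the fingers (pins at x = -50 and +45 mm). Origin: under the block's middle on the bench
- nest_seat (a point): where the clamped block's underside centre sits (top of the fixture plate)
- clamp (a joint): toggle clamp arm at the +x end of the nest, 0 (down, pad just over the block, 44 mm from the hinge towards -x) to 1.5 rad (arm upright). The hinge is stiff (0.15 N m) and stays where it is left. Starts at 0; up means more than 1.1
- clamp_hinge (a point): the clamp's hinge: at +90 mm along the nest's x, 55 mm above the bench; its axis is the nest's y
- clamp_ball (a point): centre of the clamp handle's black ball, diameter 22 mm, 75 mm from the hinge. At 0 the handle stands up leaning 0.35 rad towards the nest's +x; opening swings it on towards +x and down (angle from vertical = 0.35 + clamp), to 35 mm above the bench
- block_shallow: machined aluminium block 120 x 40 x 32 mm (x, y, z), 0.3 kg, with one rectangular blind pocket in its top, 22 mm along x and 26 mm along y, centred 32 mm from the middle towards -x. Origin: centre of the underside, z up. Its pocket is 12 mm deep. Either this or block_deep is in the nest at the start, the other is absent; its axes are then those of the nest
- block_shallow_floor (a point): centre of that pocket's bottom
- block_deep: machined aluminium block 120 x 40 x 32 mm (x, y, z), 0.3 kg, with one rectangular blind pocket in its top, 22 mm along x and 26 mm along y, centred 32 mm from the middle towards -x. Origin: centre of the underside, z up. Its pocket is 20 mm deep; looks the same from outside as block_shallow
- block_deep_floor (a point): centre of that pocket's bottom
- block_c: machined aluminium block 120 x 40 x 32 mm (x, y, z), 0.3 kg, with one rectangular blind pocket in its top, 22 mm along x and 26 mm along y, centred 32 mm from the middle towards -x. Origin: centre of the underside, z up. Loose on the bench; may be absent
- block_d: machined aluminium block 120 x 40 x 32 mm (x, y, z), 0.3 kg, with one rectangular blind pocket in its top, 22 mm along x and 26 mm along y, centred 32 mm from the middle towards -x. Origin: centre of the underside, z up. Loose on the bench; may be absent
- case: grey open-topped case, fixed, outside 150 x 260 x 50 mm (x, y, z), walls and floor 5 mm. Origin: centre of the underside. Takes up to three blocks side by side, lengthwise along x, for instance at y = -74, 0, +74 mm
- lid (a joint): the case's lid (8 mm thick, about 150 x 260 mm, small knob in the middle of its front part), hinged at the case's far (+x) rim: 0 shut, 1.57 upright, starts 1.65 to 1.8 leaning back, its edge then about 0.2 m above the bench. Stiff hinge, stays where it is left; push it over from behind and press it down
- lid_hinge (a point): middle of the lid's hinge line, axis along the case's y
- lid_handle (a point): the lid's knob, on the lid's outer face
- flux_tin: round tin, diameter 56, height 22 mm; leave alone
- elec_tape: black tape roll 62 x 60 x 19 mm; leave alone

How it is judged:
By the outcome, as a careful person would: the job done as asked, in the order asked, and still so for the second after the job is handed in, with the robot touching nothing.
Of block_shallow, block_deep only 1 to 1 are there at a start; the rules pass over those that are not, and their reading is None.
Of block_c, block_d only 1 to 2 are there at a start; the rules pass over those that are not, and their reading is None.
At some moment in a run one of block_c, block_d may be knocked a few centimetres aside while the robot is not near it.
It also fails if it takes over 210 s, if anything falls off the work surface, if the arm or the gripper's body presses on something with over 40 N, if the wrist force passes 120 N, or if a joint passes its speed limit or range.

## Robot

A 6-joint arm with a two-finger parallel gripper is mounted at the origin on a cart in front of the work surface, level with it; the furniture and walls round the work are solid. World frame = base frame: x ahead of the robot, y to its left, z up, the work surface at z = 0. Lengths are in m, angles in rad, forces in N, time in s.
With the tool pointing down it reaches from about 0.35 to 0.925 m from the base axis. Payload 6.4 kg.
Tool frame: the origin (TCP) lies at the very end of the fingers, on their centre line; the grasp point (between the pads) lies 19 mm behind it; z points along the fingers, y is the line along which they close (so a half turn about z gives the same grasp; the last joint's range is limited). The gripper opens to 94 mm and grips with 3 to 60 N. Pads are 16 mm wide; open, the fingers measure 119 mm over their backs; the gripper's body (75 mm by 177 mm) begins 78 mm behind the grasp point.
Start: joints at [0.971, 0.245, 1.558, -0, 1.339, -0.174], TCP at [0.268, 0.592, 0.205] pointing down, gripper open.
Joint ranges: [-3.13, 3.13], [-1.02, 2.26], [0.13, 2.54], [-0.95, 4.09], [0.21, 2.88], [-2.74, 2.74]. Speed limits (rad/s): [2.57, 2.57, 3.14, 3.14, 3.14, 3.14].

## Interface

Orientations are given as a 3x3 rotation matrix whose columns are the frame's x, y, z axes.
In Python, from cell import r, read_camera, camera_model, finish_job, nets gives the robot as it stands.
- The arm moves only by the tool arm_command, never from a script. Its argument "increments" is one flat list of numbers, 4 for each row, row after row: the shift along the tool's x, y, z in units of 60 mm (1.0 is 60 mm), then the turn about the tool's z in units of 10 degrees (1.0 is 10 degrees). A call has exactly 10 rows; each row is the pose to reach, as a shift and turn from the pose commanded when the call began, along the tool's axes at that moment; what a row does not reach only later rows make up. A row lasts 1/8 s, in which the tool goes at most 62.5 mm and 10.7 degrees, less where a joint would pass 70% of its speed; a pose out of reach is approached as far as the arm can. A call with a gripper value outside its range is refused whole. "gripper" is the finger opening in mm, from 0 to 94, set as the call begins (left out, the last holds). The fingers move at their own pace and stop on an object; "force" is the grip in N (left out, the last holds). Time passes only in rows, so rows that repeat a pose let the fingers close, or fill a call up. It gives the time, the measured TCP pose, the force, the opening and the grip force at its end, in the units of the state.
- r.observe(): the state, without advancing time (a new reading comes with each control period).
- read_camera(name): name is "side" or "top"; returns the picture (420x560x3 uint8, red, green, blue); there is no depth.
- camera_model(name): a dict with "fx", "fy", "cx", "cy" (pixels), "position" and "rotation" of the camera in the world. Camera axes: x right, y down, z forward; pixel columns grow to the right and rows downward; lengths in m; the calibration is good to about 2 mm. A picture is of the moment at which its call begins. camera_model takes no time and is no camera call.
- finish_job(): hands the job in; it is judged then, once.
Trained networks look in the newest picture that a camera, given by its name, has taken for a name from the list of things; names that differ only in an ending like _2 or _b are one class to them, and where a whole thing is asked for, a point or a joint stands for the part that bears it (a point fixed in the world has none). Each returns a list of dicts, best first, with "score" (0 to 1); they miss things now and then, are a little off and sometimes report something else, mostly with a low value. They report only what shows in the picture. A call takes as long as a camera call.
- nets.search_frame(target, camera): "at" ([x, y, z] in m, in the coordinates of the camera as it stood for that picture, good to about 4 mm: the middle of the surface that is visible of it).
- nets.cut_out(target, camera): "mask" (420x560 bool, what is visible of it).
- nets.mark_of(target, camera): "at" ([x, y, z] in m, in the coordinates of the camera as it stood for that picture, good to about 4 mm: a listed point, or the origin of a listed thing).
The state is a dict: "clock": time; "qpos": joint angles; "dq": joint speeds; "tau": joint torques, N m; "ee_pos": TCP position; "tcp_rot": TCP orientation; "contact_force": force on the tool from outside, world axes, zero at the start; "wrist_torque": the same for the moment, N m; "gripper_width": opening from 0.0 (shut) to 1.0 (fully open); "grip_force": force on a finger pad.
Only numpy, scipy, OpenCV 4.12 (cv2) and the standard library are available. Lean on these libraries where they do the work, as an engineer would, in place of code of your own. Each camera call takes 0.05 s, during which the arm holds its last target. There are 200 camera calls.

## Working session

There is one attempt and no reset: what is moved stays moved. The work goes in short steps, Python scripts to look and compute and a tool call to move; the robot and the scene stay as the last step left them, time stands still between calls to the robot, and variables do not carry over. Pictures are saved under pics/ and viewed, at most 14 in all, crops included, and the job is handed in when it is done.

Besides the shell and the picture viewer there is one more tool, called after "Request:" as name(argument=value, ...) on one line, values as JSON. arm_command: Moves the arm, as the interface text tells. Its arguments: {"type":"object","properties":{"increments":{"type":"array","items":{"type":"number"}},"gripper":{"type":"number"},"force":{"type":"number"}},"required":["increments"]}

```bash
ls; mkdir -p pics; cat > h.py <<'E'
import numpy as np, cv2
from cell import r, read_camera, camera_model, finish_job, nets
def shot(c,name=None):
    im=read_camera(c)
    if name: cv2.imwrite(f'pics/{name}.png',im[:,:,::-1])
    return im
def w(c,p):
    m=camera_model(c); return np.array(m['rotation'])@np.array(p)+np.array(m['position'])
def mark(t,c,n=2,f='mark_of'):
    for d in getattr(nets,f)(t,c)[:n]:
        print(c,t,f[:4],round(d['score'],2),np.round(w(c,d['at']),4))
def st():
    o=r.observe(); print('t',round(o['clock'],2),'tcp',np.round(o['ee_pos'],4),'rot',np.round(o['tcp_rot'],3).tolist(),'F',np.round(o['contact_force'],1),'w',round(o['gripper_width'],3),'gf',round(o['grip_force'],1))
E
cat > a.py <<'E'
from h import *
st()
a=shot('side','s0');b=shot('top','t0')
for c in('top','side'):
    for t in ['gauge','probe_tip','probe_knob','rest_top','nest','nest_seat','clamp_hinge','clamp_ball','block_deep','block_c','case','lid_hinge','lid_handle','flux_tin','elec_tape']: mark(t,c,3 if 'block' in t else 1)
    m=camera_model(c); print(c,np.round(m['position'],3),np.round(m['rotation'],3).tolist(),m['fx'],m['cx'],m['cy'])
E
python3 a.py
```

```text
pics
t 0.0 tcp [0.2681 0.5915 0.2044] rot [[-0.911, 0.413, -0.001], [0.413, 0.911, -0.002], [0.0, -0.002, -1.0]] F [ 0.6 -0.5 -0.1] w 1.001 gf 0.0
top gauge mark 0.63 [0.405  0.2572 0.0412]
top probe_tip mark 0.75 [0.4763 0.0677 0.0073]
top probe_knob mark 0.57 [0.4059 0.2617 0.0865]
top rest_top mark 0.59 [0.4119 0.256  0.0377]
top nest mark 0.63 [ 0.4722  0.0738 -0.0043]
top nest_seat mark 0.87 [0.4762 0.0705 0.007 ]
top clamp_hinge mark 0.67 [0.5678 0.068  0.0511]
top clamp_ball mark 0.59 [0.5938 0.0673 0.1256]
top block_c mark 0.87 [ 0.5306  0.3586 -0.0014]
top block_c mark 0.59 [0.6171 0.2423 0.0012]
top case mark 0.85 [ 0.4499 -0.2387  0.0007]
top lid_hinge mark 0.95 [ 0.5226 -0.2382  0.0519]
top lid_handle mark 0.87 [ 0.5905 -0.2397  0.1536]
top flux_tin mark 0.74 [ 0.6736 -0.1409 -0.0034]
top elec_tape mark 0.54 [ 0.7376  0.0532 -0.0033]
top [0.495 0.048 1.264] [[0.024, -0.997, 0.078], [-1.0, -0.023, 0.004], [-0.003, -0.078, -0.997]] 490.11547734160575 281.36908757430064 211.34450564682479
side gauge mark 0.77 [0.4073 0.2591 0.0375]
side probe_tip mark 0.39 [0.403  0.258  0.0
[... 190 characters left out ...]
97]
side clamp_hinge mark 0.97 [0.568  0.0675 0.054 ]
side clamp_ball mark 0.51 [0.5946 0.0686 0.1263]
side block_deep mark 0.74 [ 0.5928 -0.2362  0.1606]
side block_deep mark 0.25 [0.6155 0.2509 0.0015]
side block_c mark 0.85 [0.5306 0.3616 0.0041]
side block_c mark 0.63 [0.6178 0.2485 0.0015]
side case mark 0.6 [ 0.4469 -0.2398  0.0038]
side lid_hinge mark 0.9 [ 0.5281 -0.2362  0.0499]
side lid_handle mark 0.93 [ 0.5902 -0.2366  0.1617]
side flux_tin mark 0.46 [ 0.6738 -0.1304  0.0031]
side elec_tape mark 0.5 [7.409e-01 5.190e-02 3.000e-04]
side [0.563 1.125 0.984] [[-1.0, -0.019, 0.018], [-0.026, 0.625, -0.78], [0.003, -0.78, -0.626]] 501.0602895112813 275.9803530806517 207.73336505947077
```

View pics/t0.png

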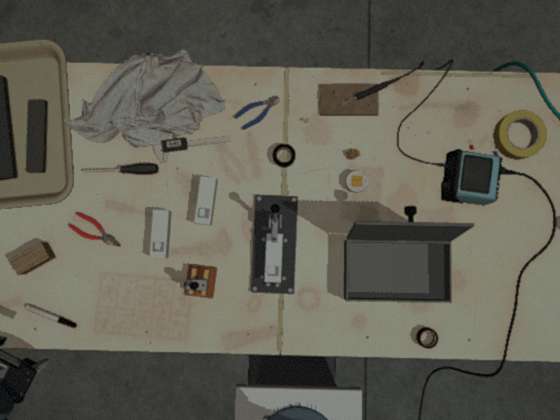

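View pics/s0.png

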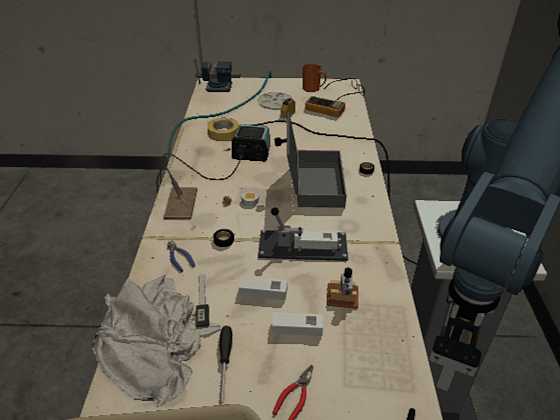

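The top view shows the nest at about (273,243), the gauge on its rest at (200,281), loose blocks at (159,232) and (204,199), and the case at (398,265) with its lid leaning back. The side view agrees, and there are two loose blocks. Next I'll fit the yaws.

```bash
cat >> h.py <<'E'
from scipy.optimize import minimize
def proj(c,P):
    m=camera_model(c);q=(np.asarray(P)-m['position'])@np.array(m['rotation'])
    return np.stack([m['fx']*q[:,0]/q[:,2]+m['cx'],m['fy']*q[:,1]/q[:,2]+m['cy']],1)
def box(x0,x1,y0,y1,z0,z1): return np.array([[x,y,z] for x in(x0,x1) for y in(y0,y1) for z in(z0,z1)],float)
BLK=box(-.06,.06,-.02,.02,0,.032)
def fit(masks,B,p0):
    """masks: {cam: bool}; best x,y,yaw of box B by overlap"""
    S=4
    def cost(p):
        c,s=np.cos(p[2]/20),np.sin(p[2]/20);W=B@np.array([[c,s,0],[-s,c,0],[0,0,1]])+[p[0]*1,p[1]*1,0];k=0
        for cam,m in masks.items():
            h=cv2.convexHull((proj(cam,W)*S+S/2-.5).astype(np.float32)).round().astype(np.int32)
            x0,y0=h.min((0,1))-60;x1,y1=h.max((0,1))+60
            x0=max(x0//S*S,0);y0=max(y0//S*S,0)
            im=np.zeros((y1-y0,x1-x0),np.uint8);cv2.fillConvexPoly(im,h-[x0,y0],1)
            M=cv2.resize(m[y0//S:y1//S+1,x0//S:x1//S+1].astype(np.uint8),None,fx=S,fy=S,interpolation=cv2.INTER_NEAREST)[:y1-y0,:x1-x0]
            im=im[:M.shape[0],:M.shape[1]]
            k+=1-(im&M).sum()/max((im|M).sum(),1)
        return k
    p0=np.array([p0[0],p0[1],p0[2]*20]);best=None
    for dy in(-1.5,0,1.5):
        q=p0+[0,0,dy];s=minimize(cost,q,method='Nelder-Mead',options=dict(initial_simplex=q+np.array([[0,0,0],[.006,0,0],[0,.006,0],[0,0,1.]]),xatol=2e-4,fatol=1e-4))
        if best is None or s.fun<best.fun:best=s
    x=best.x;return np.round([x[0],x[1],x[2]/20,best.fun/len(masks)],4)
def blocks(seeds,cams=('top',)):
    ms={c:[d['mask'] for d in nets.cut_out('block_c',c)] for c in cams}
    for s in seeds:
        M={}
        for c in cams:
            u,v=proj(c,[[s[0],s[1],.032]])[0].round().astype(int)
            l=[m for m in ms[c] if m[v,u]]
            if l:M[c]=l[0]
        print('block',s,list(M),fit(M,BLK,(s[0],s[1],0)) if M else None)
E
cat > b.py <<'E'
from h import *
a=shot('side');b=shot('top')
blocks([(.5306,.360),(.6175,.246)],('top','side'))
blocks([(.5306,.360),(.6175,.246)],('top',))
for t in ('nest','gauge'):
    for d in nets.cut_out(t,'top')[:1]:
        m=d['mask'];print(t,m.sum(),cv2.minAreaRect(np.argwhere(m)[:,::-1].astype(np.float32)))
        if t=='nest':
            print(fit({'top':m},box(-.09,.16,-.055,.055,0,.01),(.477,.072,0)))
hsv=cv2.cvtColor(b,cv2.COLOR_RGB2HSV);x,y=175,255;c=hsv[y:y+50,x:x+50]
m=((c[...,0]<15)&(c[...,1]>130)).astype(np.uint8)
n,l,s,_=cv2.connectedComponentsWithStats(m);print(s[1:4])
mm=np.zeros((420,560),bool);mm[y:y+50,x:x+50]=m>0
print('rest',fit({'top':cv2.morphologyEx(mm.astype(np.uint8),cv2.MORPH_CLOSE,np.ones((15,15)))>0},box(-.04,.04,-.037,.037,0,.008),(.41,.257,0)))
cv2.imwrite('pics/crop.png',cv2.resize(b[190:310,170:310,::-1],None,fx=5,fy=5,interpolation=cv2.INTER_CUBIC))
E
python3 b.py
```

```text
block (0.5306, 0.36) ['top', 'side'] [ 0.5295  0.36   -0.033   0.0445]
block (0.6175, 0.246) ['top', 'side'] [ 0.6161  0.2472 -0.0974  0.0628]
block (0.5306, 0.36) ['top'] [ 0.5287  0.36   -0.0259  0.0369]
block (0.6175, 0.246) ['top'] [ 0.6156  0.2471 -0.087   0.0471]
nest 3411 ((274.28509521484375, 244.01358032226562), (42.99889373779297, 97.98420715332031), 2.726311206817627)
[ 0.4748  0.0703 -0.0198  0.2012]
gauge 231 ((195.5, 284.5), (11.0, 21.0), 90.0)
[[ 12  10  29  32 330]
 [ 20  29   1   1   1]
 [ 17  30   1   1   1]]
rest [ 0.4116  0.2561 -0.0866  0.1342]
```

View pics/crop.png

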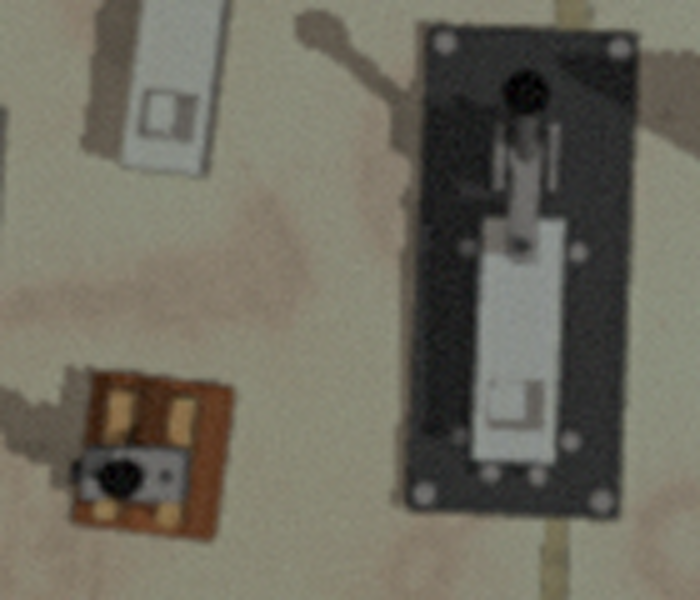

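The crop shows the rest yawed about -0.09 with the gauge on it (pin on the +y side), the nest near straight, and the pocket at the -x end, around (515,402) in the crop. Now back-projecting those.

```bash
cat >> h.py <<'E'
def back(c,u,v,z):
    m=camera_model(c);d=np.array(m['rotation'])@[(u-m['cx'])/m['fx'],(v-m['cy'])/m['fy'],1];p=np.array(m['position'])
    return np.round(p+d*(z-p[2])/d[2],4)
def go(x,y,z,tooly=None):
    """increments (units of calls) from measured pose to world target; tooly = angle of tool y axis (rad)"""
    o=r.observe();R=np.array(o['tcp_rot']);d=R.T@(np.array([x,y,z])-o['ee_pos'])/.06
    t=0
    if tooly is not None:
        a=np.arctan2(R[1,1],R[0,1]);t=-(tooly-a);t=(t+np.pi/2)%np.pi-np.pi/2
    print('inc',np.round(d,3),'turn',round(np.degrees(t)/10,3),'(q6',np.round(o['qpos'][5],2),')')
E
python3 - <<'E'
from h import *
f=lambda u,v,z:back('top',170+u/5-.4,190+v/5-.4,z)
print('gauge',f(135,475,.06),'block',f(518,340,.042),'pocket',f(515,402,.042), f(516,402,.042))
print('block left edge dir',f(500,217,.042),f(484,463,.042), f(567,220,.042),f(553,465,.042))
print('foot', [f(*p,.008) for p in((95,372),(233,385),(215,540),(72,522))])
shot('side')
mark('gauge','side');mark('probe_knob','side');mark('probe_knob','side',1,'search_frame')
shot('top');mark('gauge','top');mark('gauge','top',1,'search_frame');mark('probe_knob','top',1,'search_frame')
go(.408,.258,.15,-.09)
E
```

```text
gauge [0.4055 0.2554 0.06  ] block [0.4752 0.0707 0.042 ] pocket [0.4445 0.0714 0.042 ] [0.4445 0.0709 0.042 ]
block left edge dir [0.536  0.0812 0.042 ] [0.4142 0.086  0.042 ] [0.5353 0.0478 0.042 ] [0.414  0.0519 0.042 ]
foot [array([0.4532, 0.2867, 0.008 ]), array([0.4483, 0.2161, 0.008 ]), array([0.37  , 0.2225, 0.008 ]), array([0.3773, 0.2955, 0.008 ])]
side gauge mark 0.65 [0.4081 0.2585 0.037 ]
side probe_knob mark 0.44 [0.4086 0.2608 0.0868]
top gauge mark 0.75 [0.5931 0.0655 0.1252]
top gauge mark 0.52 [0.4083 0.2552 0.0389]
top gauge sear 0.67 [0.4097 0.2497 0.0638]
top probe_knob sear 0.74 [0.53   0.0661 0.0074]
inc [-4.417 -4.109  0.924] turn 7.076 (q6 -0.17 )
```

Request:
arm_command(increments=[-2.2, -2.05, 0.4, 3.5, -4.42, -4.11, 0.8, 7.08, -4.42, -4.11, 0.92, 7.08, -4.42, -4.11, 0.92, 7.08, -4.42, -4.11, 0.92, 7.08, -4.42, -4.11, 0.92, 7.08, -4.42, -4.11, 0.92, 7.08, -4.42, -4.11, 0.92, 7.08, -4.42, -4.11, 0.92, 7.08, -4.42, -4.11, 0.92, 7.08], gripper=60, force=20)

```text
clock: 3.6
ee_pos: [0.408, 0.2584, 0.1504]
tcp_rot: [[0.088, 0.996, 0.0], [0.996, -0.088, 0.0], [0.0, 0.0, -1.0]]
contact_force: [0.5, 0.2, 0.4]
gripper_width: 0.641
grip_force: 0.0
```

```bash
python3 - <<'E'
from h import *
st()
im=shot('top');b=shot('side')
A=cv2.resize(im[240:320,160:260,::-1],(750,600),interpolation=cv2.INTER_CUBIC)
B=cv2.resize(b[240:320,300:400,::-1],(750,600),interpolation=cv2.INTER_CUBIC)
cv2.imwrite('pics/g1.png',np.hstack([cv2.resize(A,(400,320)),cv2.resize(B,(400,320))]))
for c in('top','side'):mark('gauge',c);mark('probe_knob',c)
go(.407,.257,.042,-.09)
E
```

```text
t 3.6 tcp [0.408  0.2584 0.1504] rot [[0.088, 0.996, 0.0], [0.996, -0.088, 0.0], [0.0, 0.0, -1.0]] F [0.5 0.2 0.4] w 0.641 gf 0.0
top gauge mark 0.65 [0.4059 0.255  0.0393]
side gauge mark 0.76 [0.406  0.2561 0.0355]
side probe_knob mark 0.56 [0.4077 0.256  0.0873]
inc [-0.019 -0.016  1.804] turn -0.001 (q6 0.42 )
```

View pics/g1.png

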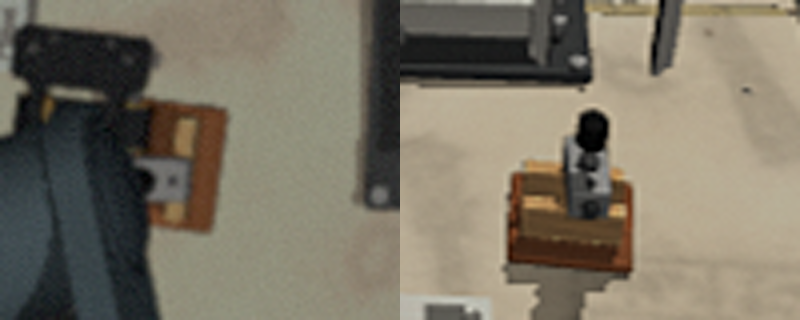

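The left panel shows the gripper standing over the gauge, and the right panel shows the gauge upright on its rails. I'll lower and grip by the body's x faces.

Request:
arm_command(increments=[-0.04, -0.03, 0.6, 0, -0.04, -0.03, 1.2, 0, -0.04, -0.03, 1.6, 0, -0.04, -0.03, 1.8, 0, -0.04, -0.03, 1.8, 0, -0.04, -0.03, 1.8, 0, -0.04, -0.03, 1.8, 0, -0.04, -0.03, 1.8, 0, -0.04, -0.03, 1.8, 0, -0.04, -0.03, 1.8, 0])

```text
clock: 5.15
ee_pos: [0.4062, 0.2556, 0.0423]
tcp_rot: [[0.091, 0.996, 0.0], [0.996, -0.091, 0.0], [0.0, 0.0, -1.0]]
contact_force: [0.5, -0.5, -0.4]
gripper_width: 0.64
grip_force: 0.0
```

Request:
arm_command(increments=[0, 0, 0, 0, 0, 0, 0, 0, 0, 0, 0, 0, 0, 0, 0, 0, 0, 0, 0, 0, 0, 0, 0, 0, 0, 0, 0, 0, 0, 0, 0, 0, 0, 0, 0, 0, 0, 0, 0, 0], gripper=10, force=20)

```text
clock: 6.4
ee_pos: [0.4061, 0.2556, 0.0422]
tcp_rot: [[0.091, 0.996, -0.0], [0.996, -0.091, -0.0], [-0.0, 0.0, -1.0]]
contact_force: [0.5, -0.7, -0.7]
gripper_width: 0.281
grip_force: 19.3
```

Request:
arm_command(increments=[0, 0, -0.2, 0, 0, 0, -0.6, 0, 0, 0, -1, 0, 0, 0, -1, 0, 0, 0, -1, 0, 0, 0, -1, 0, 0, 0, -1, 0, 0, 0, -1, 0, 0, 0, -1, 0, 0, 0, -1, 0])

```text
clock: 7.65
ee_pos: [0.4062, 0.2556, 0.1022]
tcp_rot: [[0.091, 0.996, -0.0], [0.996, -0.091, -0.0], [-0.0, -0.0, -1.0]]
contact_force: [0.0, -0.9, -1.4]
gripper_width: 0.283
grip_force: 19.3
```

```bash
python3 - <<'E'
from h import *
st()
b=shot('side');shot('top')
cv2.imwrite('pics/g2.png',cv2.resize(b[200:320,280:440,::-1],(800,600),interpolation=cv2.INTER_CUBIC))
for c in('top','side'):mark('gauge',c);mark('probe_knob',c);mark('probe_tip',c)
go(.4445,.0715,.1,-.035)
E
```

```text
t 7.65 tcp [0.4062 0.2556 0.1022] rot [[0.091, 0.996, -0.0], [0.996, -0.091, -0.0], [-0.0, -0.0, -1.0]] F [ 0.  -0.9 -1.4] w 0.283 gf 19.3
side gauge mark 0.75 [0.4062 0.2582 0.0977]
side probe_knob mark 0.64 [0.4088 0.2581 0.1474]
side probe_tip mark 0.49 [ 0.6756 -0.1317  0.0045]
inc [-2.998  0.915  0.038] turn -0.319 (q6 0.42 )
```

View pics/g2.png

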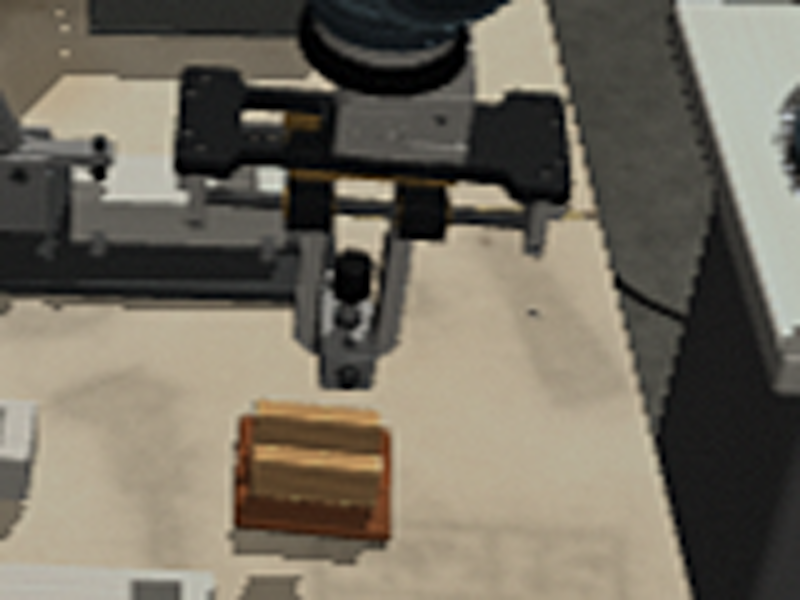

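The gauge hangs upright in the gripper. Moving it over the pocket.

Request:
arm_command(increments=[-0.7, 0.2, 0.03, -0.1, -1.5, 0.45, 0.03, -0.2, -2.2, 0.7, 0.03, -0.3, -2.8, 0.85, 0.03, -0.32, -3.015, 0.917, 0.03, -0.32, -3.015, 0.917, 0.03, -0.32, -3.015, 0.917, 0.03, -0.32, -3.015, 0.917, 0.03, -0.32, -3.015, 0.917, 0.03, -0.32, -3.015, 0.917, 0.03, -0.32])

```text
clock: 9.3
ee_pos: [0.4444, 0.0708, 0.1004]
tcp_rot: [[0.034, 0.999, -0.0], [0.999, -0.034, 0.0], [0.0, -0.0, -1.0]]
contact_force: [-0.3, 1.6, -1.2]
gripper_width: 0.281
grip_force: 19.4
```

```bash
python3 - <<'E'
from h import *
st()
b=shot('side');shot('top')
cv2.imwrite('pics/g3.png',cv2.resize(b[180:280,240:380,::-1],(800,571),interpolation=cv2.INTER_CUBIC))
mark('gauge','side');mark('probe_knob','side');mark('nest_seat','side')
go(.4445,.0705,.049,-.035)
E
```

```text
t 9.3 tcp [0.4444 0.0708 0.1004] rot [[0.034, 0.999, -0.0], [0.999, -0.034, 0.0], [0.0, -0.0, -1.0]] F [-0.3  1.6 -1.2] w 0.281 gf 19.4
side gauge mark 0.48 [0.444  0.0732 0.0939]
side probe_knob mark 0.54 [0.4491 0.0758 0.1441]
side nest_seat mark 0.93 [0.4784 0.0753 0.009 ]
inc [ 0.    -0.001  0.858] turn 0.001 (q6 -0.06 )
```

View pics/g3.png

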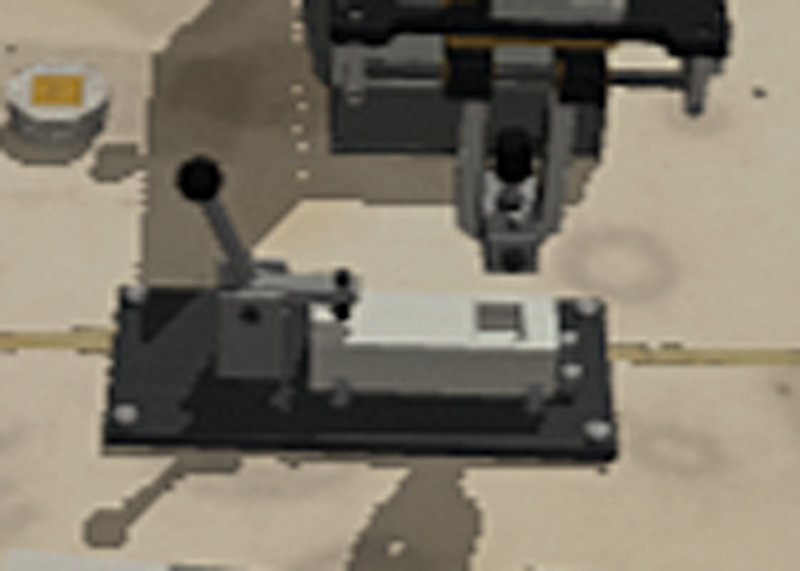

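```bash
python3 - <<'E'
from h import *
f=lambda u,v,z:back('side',240+u/5.714-.4,180+v/5.714-.4,z)
print('pocket',f(499,318,.042),'block corners',f(357,292,.042),f(556,297,.042),f(557,347,.042),f(345,342,.042))
E
```

```text
pocket [0.4441 0.0703 0.042 ] block corners [0.5138 0.0529 0.042 ] [0.415  0.0538 0.042 ] [0.417  0.0906 0.042 ] [0.5202 0.09   0.042 ]
```

Request:
arm_command(increments=[0, 0, 0.3, 0, 0, 0, 0.6, 0, 0, 0, 0.75, 0, 0, 0, 0.79, 0, 0, 0, 0.81, 0, 0, 0, 0.83, 0, 0, 0, 0.84, 0, 0, 0, 0.85, 0, 0, 0, 0.86, 0, 0, 0, 0.865, 0])

```text
clock: 10.8
ee_pos: [0.4445, 0.0705, 0.0485]
tcp_rot: [[0.035, 0.999, -0.0], [0.999, -0.035, -0.0], [-0.0, -0.0, -1.0]]
contact_force: [-0.3, 0.7, -2.4]
gripper_width: 0.28
grip_force: 19.4
```

Request:
arm_command(increments=[0, 0, 0.01, 0, 0, 0, 0.02, 0, 0, 0, 0.02, 0, 0, 0, 0.02, 0, 0, 0, 0.02, 0, 0, 0, 0.02, 0, 0, 0, 0.02, 0, 0, 0, 0.02, 0, 0, 0, 0.02, 0, 0, 0, 0.02, 0])

```text
clock: 12.05
ee_pos: [0.4446, 0.0705, 0.0482]
tcp_rot: [[0.035, 0.999, -0.001], [0.999, -0.035, -0.0], [-0.0, -0.001, -1.0]]
contact_force: [-4.6, -0.4, 6.2]
gripper_width: 0.283
grip_force: 19.4
```

Contact is felt at the expected height. I'll release and rise.

Request:
arm_command(increments=[0, 0, -0.01, 0, 0, 0, -0.01, 0, 0, 0, -0.01, 0, 0, 0, -0.01, 0, 0, 0, -0.3, 0, 0, 0, -0.8, 0, 0, 0, -1.3, 0, 0, 0, -1.7, 0, 0, 0, -1.7, 0, 0, 0, -1.7, 0], gripper=60)

```text
clock: 13.3
ee_pos: [0.4439, 0.0705, 0.1482]
tcp_rot: [[0.035, 0.999, -0.002], [0.999, -0.035, 0.0], [0.0, -0.002, -1.0]]
contact_force: [-0.7, -0.2, -0.1]
gripper_width: 0.641
grip_force: 0.0
```

```bash
python3 - <<'E'
from h import *
st()
b=shot('side')
cv2.imwrite('pics/g4.png',cv2.resize(b[180:280,240:380,::-1],(800,571),interpolation=cv2.INTER_CUBIC))
mark('gauge','side');mark('probe_knob','side')
E
```

```text
t 13.3 tcp [0.4439 0.0705 0.1482] rot [[0.035, 0.999, -0.002], [0.999, -0.035, 0.0], [0.0, -0.002, -1.0]] F [-0.7 -0.2 -0.1] w 0.641 gf 0.0
side gauge mark 0.6 [0.4469 0.0738 0.0416]
side gauge mark 0.36 [ 0.7395  0.0529 -0.0026]
side probe_knob mark 0.6 [0.4448 0.072  0.0923]
```

View pics/g4.png

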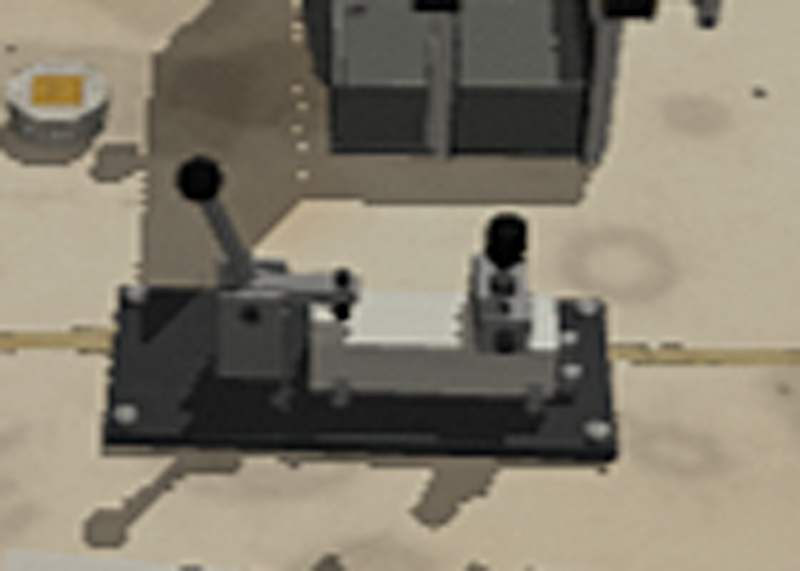

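The gauge stands upright over the pocket. Next I'll shut the fingers, turn 90° and go just above the knob.

Request:
arm_command(increments=[0.02, 0.013, 0, -1, 0.02, 0.013, 0, -2, 0.02, 0.013, 0, -3, 0.02, 0.013, 0, -4, 0.02, 0.013, 0, -5, 0.02, 0.013, 0.1, -6, 0.02, 0.013, 0.3, -7, 0.02, 0.013, 0.5, -8, 0.02, 0.013, 0.55, -9, 0.02, 0.013, 0.58, -9], gripper=0)

```text
clock: 14.7
ee_pos: [0.4448, 0.0717, 0.1135]
tcp_rot: [[-0.999, 0.037, -0.002], [0.037, 0.999, 0.0], [0.002, 0.0, -1.0]]
contact_force: [-0.8, -0.1, -0.8]
gripper_width: 0.005
grip_force: 0.0
```

Request:
arm_command(increments=[0, 0, 0.03, 0, 0, 0, 0.06, 0, 0, 0, 0.09, 0, 0, 0, 0.12, 0, 0, 0, 0.15, 0, 0, 0, 0.17, 0, 0, 0, 0.17, 0, 0, 0, 0.17, 0, 0, 0, 0.17, 0, 0, 0, 0.17, 0])

```text
clock: 15.95
ee_pos: [0.4453, 0.0716, 0.1044]
tcp_rot: [[-0.999, 0.035, -0.0], [0.035, 0.999, -0.0], [0.0, -0.0, -1.0]]
contact_force: [0.0, -0.1, 0.3]
gripper_width: 0.004
grip_force: 0.0
```

Request:
arm_command(increments=[0, 0, 0.01, 0, 0, 0, 0.02, 0, 0, 0, 0.03, 0, 0, 0, 0.04, 0, 0, 0, 0.05, 0, 0, 0, 0.06, 0, 0, 0, 0.06, 0, 0, 0, 0.06, 0, 0, 0, 0.06, 0, 0, 0, 0.06, 0])

```text
clock: 17.2
ee_pos: [0.4465, 0.0716, 0.1021]
tcp_rot: [[-0.999, 0.035, 0.002], [0.035, 0.999, -0.0], [-0.002, -0.0, -1.0]]
contact_force: [-1.3, -0.1, 8.1]
gripper_width: 0.005
grip_force: 3.9
```

Request:
arm_command(increments=[0, 0, 0.01, 0, 0, 0, 0.02, 0, 0, 0, 0.03, 0, 0, 0, 0.03, 0, 0, 0, 0.03, 0, 0, 0, 0.03, 0, 0, 0, 0.03, 0, 0, 0, 0.03, 0, 0, 0, 0.03, 0, 0, 0, 0.03, 0])

```text
clock: 18.45
ee_pos: [0.4481, 0.0715, 0.102]
tcp_rot: [[-0.999, 0.035, 0.006], [0.035, 0.999, -0.0], [-0.006, -0.0, -1.0]]
contact_force: [-1.4, 0.4, 14.2]
gripper_width: 0.002
grip_force: 7.2
```

It bottomed at 0.102, a 12 mm pocket, with the force rising. Retreat and check the gauge before locking.

Request:
arm_command(increments=[0, 0, -0.06, 0, 0, 0, -0.15, 0, 0, 0, -0.4, 0, 0, 0, -0.7, 0, 0, 0, -0.7, 0, 0, 0, -0.7, 0, 0, 0, -0.7, 0, 0, 0, -0.7, 0, 0, 0, -0.7, 0, 0, 0, -0.7, 0], gripper=80)

```text
clock: 19.7
ee_pos: [0.4453, 0.0717, 0.1408]
tcp_rot: [[-0.999, 0.035, -0.0], [0.035, 0.999, 0.0], [0.0, 0.0, -1.0]]
contact_force: [-0.6, -0.0, 0.1]
gripper_width: 0.853
grip_force: 0.0
```

```bash
python3 - <<'E'
from h import *
st()
b=shot('side')
cv2.imwrite('pics/g5.png',cv2.resize(b[180:280,240:380,::-1],(800,571),interpolation=cv2.INTER_CUBIC))
mark('gauge','side');mark('probe_knob','side')
go(.4447,.0755,.046,np.pi/2-.035)
E
```

```text
t 19.7 tcp [0.4453 0.0717 0.1408] rot [[-0.999, 0.035, -0.0], [0.035, 0.999, 0.0], [0.0, 0.0, -1.0]] F [-0.6 -0.   0.1] w 0.853 gf 0.0
side gauge mark 0.68 [0.4446 0.0728 0.044 ]
side gauge mark 0.23 [ 0.4485 -0.2383  0.0038]
side probe_knob mark 0.44 [0.4484 0.0727 0.0889]
inc [0.013 0.064 1.582] turn 0.001 (q6 -1.63 )
```

View pics/g5.png

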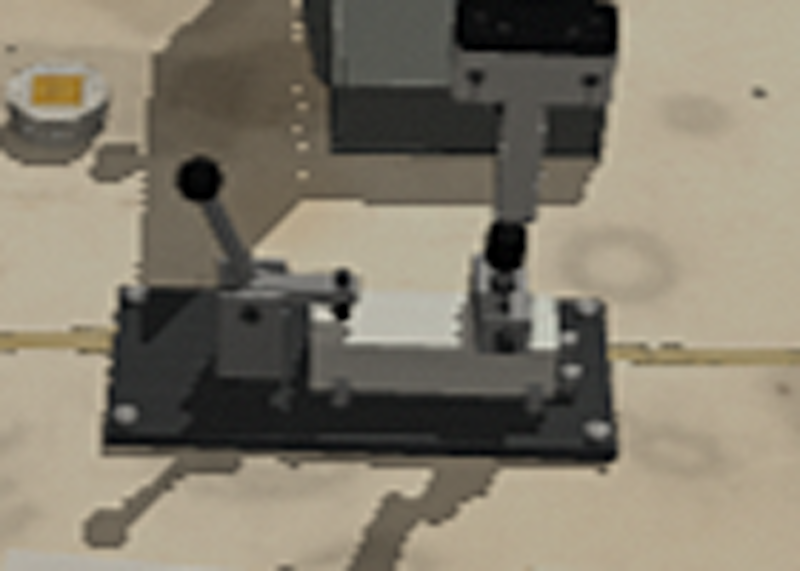

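The gauge is unmoved and upright with the knob lower. Lower the fingers over the y ends and squeeze the pin.

Request:
arm_command(increments=[0.013, 0.05, 0.5, 0, 0.013, 0.05, 1, 0, 0.013, 0.05, 1.4, 0, 0.013, 0.05, 1.6, 0, 0.013, 0.05, 1.68, 0, 0.013, 0.05, 1.68, 0, 0.013, 0.05, 1.68, 0, 0.013, 0.05, 1.68, 0, 0.013, 0.05, 1.68, 0, 0.013, 0.05, 1.68, 0])

```text
clock: 21.1
ee_pos: [0.4448, 0.0747, 0.0403]
tcp_rot: [[-0.999, 0.035, 0.0], [0.035, 0.999, -0.0], [-0.0, 0.0, -1.0]]
contact_force: [0.1, 0.2, -0.2]
gripper_width: 0.85
grip_force: 0.0
```

Request:
arm_command(increments=[0, 0, 0, 0, 0, 0, 0, 0, 0, 0, 0, 0, 0, 0, 0, 0, 0, 0, 0, 0, 0, 0, 0, 0, 0, 0, 0, 0, 0, 0, 0, 0, 0, 0, 0, 0, 0, 0, 0, 0], gripper=40, force=15)

```text
clock: 22.35
ee_pos: [0.4447, 0.0747, 0.0401]
tcp_rot: [[-0.999, 0.035, -0.0], [0.035, 0.999, -0.0], [0.0, -0.0, -1.0]]
contact_force: [-0.7, -0.8, -0.7]
gripper_width: 0.542
grip_force: 14.9
```

The width is 51 mm, so it is locked. This grip is sound, so I'll lift straight from here and carry the gauge above the rest.

Request:
arm_command(increments=[0, 0, -0.2, 0, 0, 0, -0.6, 0, 0, 0, -1, 0, 0, 0, -1.3, 0, 0, 0, -1.3, 0, 0, 0, -1.3, 0, 0, 0, -1.3, 0, 0, 0, -1.3, 0, 0, 0, -1.3, 0, 0, 0, -1.3, 0], force=20)

```text
clock: 23.6
ee_pos: [0.4447, 0.0747, 0.118]
tcp_rot: [[-0.999, 0.035, -0.0], [0.035, 0.999, 0.0], [0.0, -0.0, -1.0]]
contact_force: [-0.1, 1.4, -1.5]
gripper_width: 0.544
grip_force: 19.9
```

Request:
arm_command(increments=[0.15, 0.6, 0, 0.05, 0.3, 1.2, 0, 0.1, 0.45, 1.9, 0, 0.2, 0.6, 2.6, 0, 0.3, 0.676, 3, 0, 0.3, 0.676, 3.007, 0, 0.3, 0.676, 3.007, 0, 0.3, 0.676, 3.007, 0, 0.3, 0.676, 3.007, 0, 0.3, 0.676, 3.007, 0, 0.3])

```text
clock: 24.85
ee_pos: [0.4106, 0.256, 0.1182]
tcp_rot: [[-0.996, 0.088, 0.0], [0.088, 0.996, -0.0], [-0.0, -0.0, -1.0]]
contact_force: [0.5, 0.1, -2.8]
gripper_width: 0.54
grip_force: 19.9
```

```bash
python3 - <<'E'
from h import *
st()
b=shot('side')
cv2.imwrite('pics/g6.png',cv2.resize(b[200:320,280:440,::-1],(800,600),interpolation=cv2.INTER_CUBIC))
mark('gauge','side');mark('probe_knob','side');mark('rest_top','side')
go(.4105,.2565,.0341,np.pi/2-.088)
E
```

```text
t 24.85 tcp [0.4106 0.256  0.1182] rot [[-0.996, 0.088, 0.0], [0.088, 0.996, -0.0], [-0.0, -0.0, -1.0]] F [ 0.5  0.1 -2.8] w 0.54 gf 19.9
side gauge mark 0.62 [0.4111 0.2574 0.1209]
side probe_knob mark 0.75 [ 4.501e-01 -2.382e-01  4.000e-04]
side rest_top mark 0.73 [0.4173 0.258  0.0318]
inc [0.    0.003 1.401] turn 0.004 (q6 -1.16 )
```

View pics/g6.png

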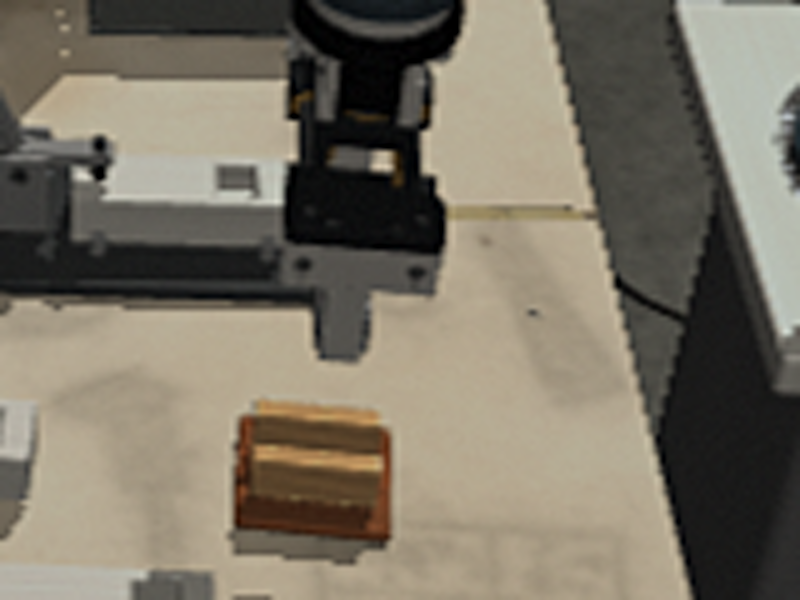

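Request:
arm_command(increments=[0, 0, 0.3, 0, 0, 0, 0.7, 0, 0, 0, 1, 0, 0, 0, 1.2, 0, 0, 0, 1.3, 0, 0, 0, 1.35, 0, 0, 0, 1.37, 0, 0, 0, 1.38, 0, 0, 0, 1.39, 0, 0, 0, 1.395, 0])

```text
clock: 26.3
ee_pos: [0.4105, 0.2565, 0.0346]
tcp_rot: [[-0.996, 0.087, 0.0], [0.087, 0.996, 0.0], [-0.0, 0.0, -1.0]]
contact_force: [-0.0, -0.3, -1.6]
gripper_width: 0.544
grip_force: 19.9
```

Request:
arm_command(increments=[0, 0, 0.005, 0, 0, 0, 0.01, 0, 0, 0, 0.015, 0, 0, 0, 0.02, 0, 0, 0, 0.02, 0, 0, 0, 0.02, 0, 0, 0, 0.02, 0, 0, 0, 0.02, 0, 0, 0, 0.02, 0, 0, 0, 0.02, 0])

```text
clock: 27.55
ee_pos: [0.4106, 0.2564, 0.0341]
tcp_rot: [[-0.996, 0.087, -0.0], [0.087, 0.996, -0.0], [0.0, -0.0, -1.0]]
contact_force: [-3.8, -1.3, 7.4]
gripper_width: 0.541
grip_force: 19.8
```

Seated at the expected height. Release, rise and look.

Request:
arm_command(increments=[0, 0, -0.01, 0, 0, 0, -0.01, 0, 0, 0, -0.01, 0, 0, 0, -0.01, 0, 0, 0, -0.3, 0, 0, 0, -0.8, 0, 0, 0, -1.3, 0, 0, 0, -1.8, 0, 0, 0, -2.2, 0, 0, 0, -2.5, 0], gripper=76)

```text
clock: 28.8
ee_pos: [0.4109, 0.2566, 0.1856]
tcp_rot: [[-0.996, 0.087, 0.002], [0.087, 0.996, 0.001], [-0.002, 0.001, -1.0]]
contact_force: [0.1, 0.4, 0.2]
gripper_width: 0.809
grip_force: 0.0
```

```bash
python3 - <<'E'
from h import *
st()
b=shot('side');a=shot('top')
cv2.imwrite('pics/g7.png',cv2.resize(b[180:330,240:440,::-1],(800,600),interpolation=cv2.INTER_CUBIC))
mark('gauge','side')
for c in('side','top'):mark('clamp_ball',c);mark('clamp_hinge',c);mark('clamp_ball',c,1,'search_frame')
go(.594,.0675,.18,np.pi/2-.035)
E
```

```text
t 28.8 tcp [0.4109 0.2566 0.1856] rot [[-0.996, 0.087, 0.002], [0.087, 0.996, 0.001], [-0.002, 0.001, -1.0]] F [0.1 0.4 0.2] w 0.809 gf 0.0
side gauge mark 0.51 [0.4127 0.2558 0.0359]
side clamp_ball mark 0.47 [0.5944 0.066  0.1257]
side clamp_hinge mark 0.96 [0.5685 0.067  0.0553]
side clamp_hinge mark 0.24 [0.4805 0.0733 0.0076]
side clamp_ball sear 0.79 [0.5778 0.0738 0.0693]
top clamp_ball mark 0.74 [0.5928 0.0694 0.1265]
top clamp_hinge mark 0.63 [0.5679 0.0687 0.0546]
top clamp_ball sear 0.47 [0.5615 0.0659 0.0655]
inc [-3.331 -2.866  0.034] turn -0.299 (q6 -1.16 )
```

View pics/g7.png

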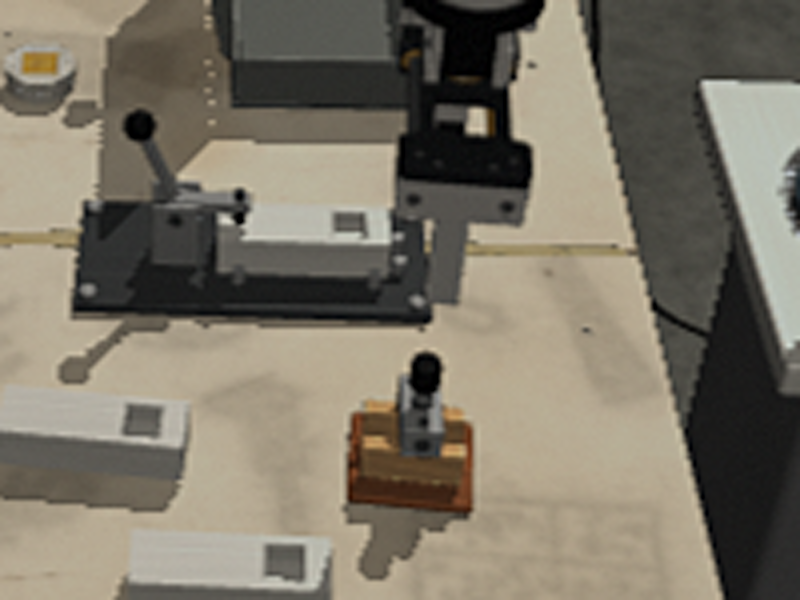

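The gauge sits upright on its rest with the knob low. Now to the clamp ball.

Request:
arm_command(increments=[-0.6, -0.5, 0, -0.1, -1.3, -1.1, 0, -0.2, -2, -1.7, 0, -0.3, -2.7, -2.3, 0, -0.3, -3.2, -2.75, 0.03, -0.3, -3.33, -2.866, 0.03, -0.3, -3.33, -2.866, 0.03, -0.3, -3.33, -2.866, 0.03, -0.3, -3.33, -2.866, 0.03, -0.3, -3.33, -2.866, 0.03, -0.3], gripper=56)

```text
clock: 30.5
ee_pos: [0.5942, 0.0684, 0.1816]
tcp_rot: [[-0.999, 0.034, 0.0], [0.034, 0.999, 0.0], [-0.0, 0.0, -1.0]]
contact_force: [-0.5, 0.2, -0.8]
gripper_width: 0.598
grip_force: 0.0
```

Request:
arm_command(increments=[0, 0, 0.3, 0, 0, 0, 0.7, 0, 0, 0, 1, 0, 0, 0, 1.1, 0, 0, 0, 1.1, 0, 0, 0, 1.1, 0, 0, 0, 1.1, 0, 0, 0, 1.1, 0, 0, 0, 1.1, 0, 0, 0, 1.1, 0])

```text
clock: 31.75
ee_pos: [0.5945, 0.0677, 0.1155]
tcp_rot: [[-0.999, 0.035, 0.0], [0.035, 0.999, -0.0], [-0.0, -0.0, -1.0]]
contact_force: [1.1, 0.3, 0.2]
gripper_width: 0.598
grip_force: 0.0
```

Request:
arm_command(increments=[0, 0, 0, 0, 0, 0, 0, 0, 0, 0, 0, 0, 0, 0, 0, 0, 0, 0, 0, 0, 0, 0, 0, 0, 0, 0, 0, 0, 0, 0, 0, 0, 0, 0, 0, 0, 0, 0, 0, 0], gripper=10, force=20)

```text
clock: 33.0
ee_pos: [0.5945, 0.068, 0.1154]
tcp_rot: [[-0.999, 0.035, 0.0], [0.035, 0.999, 0.001], [-0.0, 0.001, -1.0]]
contact_force: [1.1, 5.8, 0.0]
gripper_width: 0.222
grip_force: 20.0
```

Request:
arm_command(increments=[-0.115, 0, 0.05, 0, -0.277, 0, 0.143, 0, -0.423, 0, 0.26, 0, -0.55, 0, 0.398, 0, -0.657, 0, 0.553, 0, -0.737, 0, 0.722, 0, -0.792, 0, 0.902, 0, -0.818, 0, 1.087, 0, -0.818, 0, 1.273, 0, -0.802, 0, 1.398, 0])

```text
clock: 34.25
ee_pos: [0.6443, 0.067, 0.0322]
tcp_rot: [[-0.999, 0.035, 0.004], [0.035, 0.999, 0.002], [-0.004, 0.002, -1.0]]
contact_force: [1.9, 7.8, 2.0]
gripper_width: 0.217
grip_force: 20.0
```

```bash
python3 - <<'E'
from h import *
st()
shot('side')
mark('clamp_ball','side')
E
```

```text
t 34.25 tcp [0.6443 0.067  0.0322] rot [[-0.999, 0.035, 0.004], [0.035, 0.999, 0.002], [-0.004, 0.002, -1.0]] F [1.9 7.8 2. ] w 0.217 gf 20.0
side clamp_ball mark 0.75 [0.6415 0.0667 0.0442]
```

Clamp is up (ball at z≈0.044). Release, rise, then relocate all the blocks.

Request:
arm_command(increments=[0, 0, 0, 0, 0, 0, 0, 0, 0, 0, 0, 0, 0, 0, 0, 0, 0, 0, -0.3, 0, 0, 0, -0.9, 0, 0, 0, -1.5, 0, 0, 0, -2.1, 0, 0, 0, -2.5, 0, 0, 0, -2.5, 0], gripper=60)

```text
clock: 35.6
ee_pos: [0.6444, 0.0659, 0.1855]
tcp_rot: [[-0.999, 0.035, 0.006], [0.035, 0.999, -0.001], [-0.006, -0.0, -1.0]]
contact_force: [1.3, 0.3, -0.3]
gripper_width: 0.639
grip_force: 0.0
```

```bash
python3 - <<'E'
from h import *
st()
b=shot('side');a=shot('top')
mark('clamp_ball','side');mark('block_c','side',3);mark('block_c','top',3);mark('block_deep','side',3);mark('nest_seat','side')
blocks([(.5306,.360),(.6175,.246)],('top','side'))
go(.476,.0705,.16,np.pi/2-.035)
go(.53,.36,.16,np.pi/2-.03)
E
```

```text
t 35.6 tcp [0.6444 0.0659 0.1855] rot [[-0.999, 0.035, 0.006], [0.035, 0.999, -0.001], [-0.006, -0.0, -1.0]] F [ 1.3  0.3 -0.3] w 0.639 gf 0.0
side clamp_ball mark 0.76 [0.6441 0.0689 0.0441]
side block_c mark 0.73 [0.5302 0.3618 0.0056]
side block_c mark 0.58 [ 0.6165  0.2504 -0.0011]
top block_c mark 0.71 [ 6.156e-01  2.491e-01 -1.000e-04]
top block_c mark 0.58 [5.280e-01 3.636e-01 5.000e-04]
side nest_seat mark 0.64 [0.4786 0.0731 0.0094]
block (0.5306, 0.36) ['top', 'side'] [ 0.53    0.3605 -0.0413  0.0614]
block (0.6175, 0.246) ['top', 'side'] [ 0.6165  0.2472 -0.1096  0.0543]
inc [ 2.771 -0.022  0.349] turn 0.001 (q6 -1.61 )
inc [2.04  4.832 0.348] turn -0.028 (q6 -1.61 )
```

Request:
arm_command(increments=[0.7, 0, 0.1, 0, 1.4, 0, 0.2, 0, 2.1, -0.01, 0.3, 0, 2.6, -0.01, 0.4, 0, 2.77, -0.01, 0.42, 0, 2.77, -0.01, 0.42, 0, 2.77, -0.01, 0.42, 0, 2.77, -0.01, 0.42, 0, 2.77, -0.01, 0.42, 0, 2.77, -0.01, 0.42, 0], gripper=62)

```text
clock: 37.3
ee_pos: [0.4766, 0.0712, 0.1563]
tcp_rot: [[-0.999, 0.035, -0.0], [0.035, 0.999, -0.0], [0.0, -0.0, -1.0]]
contact_force: [0.6, -0.3, -0.1]
gripper_width: 0.659
grip_force: 0.0
```

Request:
arm_command(increments=[0, 0, 0.5, 0, 0, 0, 1.1, 0, 0, 0, 1.7, 0, 0, 0, 2.1, 0, 0, 0, 2.3, 0, 0, 0, 2.35, 0, 0, 0, 2.4, 0, 0, 0, 2.4, 0, 0, 0, 2.4, 0, 0, 0, 2.4, 0])

```text
clock: 38.55
ee_pos: [0.4768, 0.0712, 0.0128]
tcp_rot: [[-0.999, 0.035, 0.001], [0.035, 0.999, -0.0], [-0.001, -0.0, -1.0]]
contact_force: [-0.3, -0.7, -0.8]
gripper_width: 0.658
grip_force: 0.0
```

Request:
arm_command(increments=[0, 0, 0, 0, 0, 0, 0, 0, 0, 0, 0, 0, 0, 0, 0, 0, 0, 0, 0, 0, 0, 0, 0, 0, 0, 0, 0, 0, 0, 0, 0, 0, 0, 0, 0, 0, 0, 0, 0, 0], gripper=20, force=35)

```text
clock: 39.8
ee_pos: [0.4765, 0.0712, 0.0124]
tcp_rot: [[-0.999, 0.035, -0.0], [0.035, 0.999, -0.0], [0.0, -0.0, -1.0]]
contact_force: [-0.3, -1.5, 1.1]
gripper_width: 0.425
grip_force: 34.9
```

Block gripped (40 mm). Lift and carry to the case's -74 slot.

Request:
arm_command(increments=[0, 0, -0.2, 0, 0, 0, -0.6, 0, 0, 0, -1, 0, 0, 0, -1.5, 0, 0, 0, -2, 0, 0, 0, -2.2, 0, 0, 0, -2.2, 0, 0, 0, -2.2, 0, 0, 0, -2.2, 0, 0, 0, -2.2, 0])

```text
clock: 41.05
ee_pos: [0.476, 0.0712, 0.1436]
tcp_rot: [[-0.999, 0.035, -0.002], [0.035, 0.999, 0.0], [0.002, 0.0, -1.0]]
contact_force: [0.2, 0.6, -3.5]
gripper_width: 0.43
grip_force: 34.9
```

Request:
arm_command(increments=[0, -0.6, 0, 0, 0.05, -1.3, 0, 0, 0.1, -2.1, 0, -0.1, 0.15, -3, 0, -0.2, 0.2, -3.9, 0, -0.2, 0.23, -4.8, 0, -0.2, 0.23, -5.6, 0, -0.2, 0.23, -6.2, 0, -0.2, 0.23, -6.41, 0, -0.2, 0.23, -6.41, 0, -0.2])

```text
clock: 42.3
ee_pos: [0.4491, -0.3125, 0.144]
tcp_rot: [[-1.0, 0.001, -0.001], [0.001, 1.0, 0.001], [0.001, 0.001, -1.0]]
contact_force: [0.3, -0.2, -2.9]
gripper_width: 0.421
grip_force: 34.9
```

```bash
python3 - <<'E'
from h import *
st()
b=shot('side');a=shot('top','t1')
mark('case','side');mark('lid_hinge','side');mark('lid_handle','side');mark('case','top');mark('lid_hinge','top')
cv2.imwrite('pics/g8.png',cv2.resize(a[190:330,320:500,::-1],(770,600),interpolation=cv2.INTER_CUBIC))
go(.449,-.313,.01,np.pi/2)
E
```

```text
t 42.3 tcp [ 0.4491 -0.3125  0.144 ] rot [[-1.0, 0.001, -0.001], [0.001, 1.0, 0.001], [0.001, 0.001, -1.0]] F [ 0.3 -0.2 -2.9] w 0.421 gf 34.9
side case mark 0.55 [ 4.451e-01 -2.413e-01 -1.000e-04]
side lid_hinge mark 0.92 [ 0.5292 -0.2362  0.0461]
side lid_handle mark 0.63 [ 0.5941 -0.2351  0.1608]
top case mark 0.71 [ 4.485e-01 -2.385e-01 -1.000e-04]
top lid_hinge mark 0.75 [ 0.7369  0.0495 -0.0011]
top lid_hinge mark 0.71 [ 0.5242 -0.2389  0.0507]
inc [ 0.008 -0.02   2.241] turn 0.007 (q6 -2.39 )
```

View pics/g8.png

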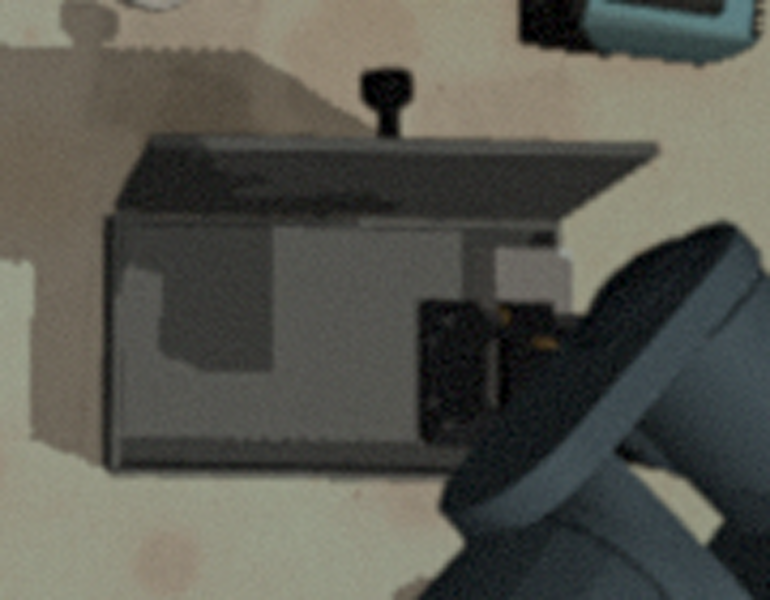

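The crop shows the case from above: left rim at x≈107, front edge at y≈472, back rim at y≈217. The block is held over its right end. Checking the rim positions.

```bash
python3 - <<'E'
from h import *
f=lambda u,v,z=.05:back('top',320+u/4.278-.4,190+v/4.286-.4,z)
print('front',f(115,472),f(440,474),'left back',f(107,216),'left front',f(109,470),'back',f(555,220),'lid edge',f(150,138,.195),f(658,146,.195),'knob',f(387,88,.155))
a=cv2.imread('pics/t0.png')
cv2.imwrite('pics/g9.png',cv2.resize(a[190:330,320:500],(770,600),interpolation=cv2.INTER_CUBIC))
E
```

```text
front [ 0.3768 -0.1115  0.05  ] [ 0.3802 -0.2973  0.05  ] left back [ 0.5228 -0.1049  0.05  ] left front [ 0.3779 -0.108   0.05  ] back [ 0.5266 -0.3635  0.05  ] lid edge [ 0.5597 -0.1081  0.195 ] [ 0.5617 -0.367   0.195 ] knob [ 0.5915 -0.2392  0.155 ]
```

Request:
arm_command(increments=[-0.03, 0.025, 0.4, -0.09, -0.03, 0.025, 0.9, -0.09, -0.03, 0.025, 1.4, -0.09, -0.03, 0.025, 1.8, -0.09, -0.03, 0.025, 2, -0.09, -0.03, 0.025, 2.15, -0.09, -0.03, 0.025, 2.2, -0.09, -0.03, 0.025, 2.23, -0.09, -0.03, 0.025, 2.25, -0.09, -0.03, 0.025, 2.26, -0.09])

```text
clock: 43.9
ee_pos: [0.4513, -0.3114, 0.0091]
tcp_rot: [[-1.0, -0.016, 0.0], [-0.016, 1.0, -0.0], [-0.0, -0.001, -1.0]]
contact_force: [0.1, 0.4, -2.8]
gripper_width: 0.422
grip_force: 34.9
```

Request:
arm_command(increments=[0, 0, 0.01, 0, 0, 0, 0.02, 0, 0, 0, 0.02, 0, 0, 0, 0.02, 0, 0, 0, 0.02, 0, 0, 0, 0.02, 0, 0, 0, 0.02, 0, 0, 0, 0.02, 0, 0, 0, 0.02, 0, 0, 0, 0.02, 0])

```text
clock: 45.15
ee_pos: [0.4511, -0.3112, 0.0076]
tcp_rot: [[-1.0, -0.016, 0.0], [-0.016, 1.0, -0.0], [-0.0, -0.0, -1.0]]
contact_force: [-0.0, 0.9, -2.9]
gripper_width: 0.421
grip_force: 34.9
```

Request:
arm_command(increments=[0, 0, 0, 0, 0, 0, 0, 0, 0, 0, 0, 0, 0, 0, 0, 0, 0, 0, -0.3, 0, 0, 0, -1, 0, 0, 0, -1.7, 0, 0, 0, -2.3, 0, 0, 0, -2.8, 0, 0, 0, -2.9, 0], gripper=57)

```text
clock: 46.4
ee_pos: [0.4522, -0.3123, 0.1852]
tcp_rot: [[-1.0, -0.016, 0.004], [-0.016, 1.0, -0.004], [-0.004, -0.004, -1.0]]
contact_force: [0.4, -0.9, -1.1]
gripper_width: 0.609
grip_force: 0.0
```

```bash
python3 - <<'E'
from h import *
st()
b=shot('side');a=shot('top')
mark('block_c','side',4);mark('block_c','top',4);mark('clamp_ball','top')
blocks([(.53,.360),(.6165,.247)],('top','side'))
go(.6165,.2472,.15,np.pi/2-.10)
E
```

```text
t 46.4 tcp [ 0.4522 -0.3123  0.1852] rot [[-1.0, -0.016, 0.004], [-0.016, 1.0, -0.004], [-0.004, -0.004, -1.0]] F [ 0.4 -0.9 -1.1] w 0.609 gf 0.0
side block_c mark 0.82 [0.6172 0.2496 0.0014]
side block_c mark 0.66 [0.5309 0.3623 0.0051]
top block_c mark 0.74 [6.167e-01 2.443e-01 2.000e-04]
top block_c mark 0.6 [ 0.5274  0.3598 -0.0013]
top clamp_ball mark 0.51 [0.6434 0.0657 0.0425]
block (0.53, 0.36) ['top', 'side'] [ 0.5297  0.36   -0.0284  0.0623]
block (0.6165, 0.247) ['top', 'side'] [ 0.617   0.2473 -0.0817  0.0582]
inc [-2.914  9.251  0.514] turn 0.663 (q6 -2.4 )
```

Request:
arm_command(increments=[-0.2, 0.7, 0, 0.1, -0.5, 1.6, 0, 0.2, -0.8, 2.6, 0, 0.3, -1.2, 3.6, 0, 0.4, -1.5, 4.6, 0, 0.5, -1.8, 5.7, 0, 0.6, -2.1, 6.8, 0, 0.65, -2.5, 7.9, 0, 0.65, -2.8, 8.8, 0.2, 0.65, -2.91, 9.25, 0.4, 0.65])

```text
clock: 48.0
ee_pos: [0.6172, 0.2491, 0.1567]
tcp_rot: [[-0.995, 0.096, -0.0], [0.096, 0.995, 0.0], [0.0, 0.0, -1.0]]
contact_force: [-0.2, -0.3, 0.1]
gripper_width: 0.609
grip_force: 0.0
```

Request:
arm_command(increments=[0, 0, 0, 0, 0, 0, 0, 0, 0, 0, 0, 0, 0, 0, 0, 0, 0, 0, 0, 0, 0, 0, 0, 0, 0, 0, 0, 0, 0, 0, 0, 0, 0, 0, 0, 0, 0, 0, 0, 0], gripper=66)

```text
clock: 49.25
ee_pos: [0.6169, 0.2465, 0.1575]
tcp_rot: [[-0.995, 0.097, -0.0], [0.097, 0.995, -0.0], [0.0, -0.0, -1.0]]
contact_force: [-1.2, -0.1, -0.1]
gripper_width: 0.706
grip_force: 0.0
```

```bash
python3 - <<'E'
from h import *
st()
b=shot('side')
mark('block_c','side',3)
blocks([(.6165,.247),(.53,.36)],('side',))
go(.6165,.2472,.012,np.pi/2-.093)
E
```

```text
t 49.25 tcp [0.6169 0.2465 0.1575] rot [[-0.995, 0.097, -0.0], [0.097, 0.995, -0.0], [0.0, -0.0, -1.0]] F [-1.2 -0.1 -0.1] w 0.706 gf 0.0
side block_c mark 0.8 [0.5286 0.363  0.0024]
side block_c mark 0.7 [0.6184 0.246  0.0014]
side block_c mark 0.28 [ 0.5283 -0.234   0.0524]
block (0.6165, 0.247) ['side'] [ 0.618   0.2474 -0.0962  0.0443]
block (0.53, 0.36) ['side'] [ 0.5318  0.3604 -0.0354  0.0448]
inc [0.008 0.011 2.426] turn -0.027 (q6 -1.26 )
```

Request:
arm_command(increments=[0, 0.01, 0.5, 0, 0, 0.01, 1.1, 0, 0, 0.01, 1.7, 0, 0, 0.01, 2.1, 0, 0, 0.01, 2.3, 0, 0, 0.01, 2.4, 0, 0, 0.01, 2.43, 0, 0, 0.01, 2.43, 0, 0, 0.01, 2.43, 0, 0, 0.01, 2.43, 0])

```text
clock: 50.65
ee_pos: [0.6173, 0.2472, 0.0123]
tcp_rot: [[-0.995, 0.097, 0.001], [0.097, 0.995, 0.0], [-0.001, 0.0, -1.0]]
contact_force: [0.2, -0.1, -0.3]
gripper_width: 0.704
grip_force: 0.0
```

Request:
arm_command(increments=[0, 0, 0, 0, 0, 0, 0, 0, 0, 0, 0, 0, 0, 0, 0, 0, 0, 0, 0, 0, 0, 0, 0, 0, 0, 0, 0, 0, 0, 0, 0, 0, 0, 0, 0, 0, 0, 0, 0, 0], gripper=20, force=35)

```text
clock: 51.9
ee_pos: [0.617, 0.2472, 0.0118]
tcp_rot: [[-0.995, 0.098, 0.0], [0.098, 0.995, 0.0], [-0.0, 0.0, -1.0]]
contact_force: [0.5, 1.1, -0.2]
gripper_width: 0.426
grip_force: 35.0
```

Request:
arm_command(increments=[0, 0, -0.2, 0, 0, 0, -0.6, 0, 0, 0, -1, 0, 0, 0, -1.5, 0, 0, 0, -2, 0, 0, 0, -2.4, 0, 0, 0, -2.5, 0, 0, 0, -2.5, 0, 0, 0, -2.5, 0, 0, 0, -2.5, 0])

```text
clock: 53.15
ee_pos: [0.6162, 0.247, 0.1603]
tcp_rot: [[-0.995, 0.098, -0.002], [0.098, 0.995, -0.001], [0.002, -0.001, -1.0]]
contact_force: [-0.6, 0.9, -3.4]
gripper_width: 0.421
grip_force: 35.0
```

```bash
python3 - <<'E'
from h import *
st()
go(.4515,-.237,.16,np.pi/2+.015)
E
```

```text
t 53.15 tcp [0.6162 0.247  0.1603] rot [[-0.995, 0.098, -0.002], [0.098, 0.995, -0.001], [0.002, -0.001, -1.0]] F [-0.6  0.9 -3.4] w 0.421 gf 35.0
inc [ 1.946 -8.295  0.016] turn -0.646 (q6 -1.26 )
```

The lid stands in a direct path, so I'll go inward first, then along to the middle slot.

Request:
arm_command(increments=[0.4, -0.5, 0, 0, 0.9, -1.2, 0, 0, 1.4, -2, 0, -0.1, 1.9, -2.8, 0, -0.2, 2.41, -3.54, 0, -0.3, 2.33, -4.4, 0, -0.4, 2.24, -5.3, 0, -0.5, 2.15, -6.2, 0, -0.6, 2.05, -7.2, 0, -0.64, 1.95, -8.2, 0, -0.64])

```text
clock: 54.4
ee_pos: [0.4522, -0.233, 0.1617]
tcp_rot: [[-1.0, -0.014, 0.0], [-0.014, 1.0, 0.0], [-0.0, 0.0, -1.0]]
contact_force: [1.1, 0.4, -4.6]
gripper_width: 0.426
grip_force: 35.0
```

Request:
arm_command(increments=[0, 0, 0, 0, 0, 0, 0, 0, 0, 0, 0, 0, 0, 0, 0, 0, 0, 0, 0, 0, 0, 0, 0, 0, 0, 0, 0, 0, 0, 0, 0, 0, 0, 0, 0, 0, 0, 0, 0, 0])

```text
clock: 55.65
ee_pos: [0.4525, -0.2312, 0.1618]
tcp_rot: [[-1.0, -0.014, 0.0], [-0.014, 1.0, -0.0], [-0.0, -0.0, -1.0]]
contact_force: [0.3, 0.3, -3.7]
gripper_width: 0.421
grip_force: 35.0
```

```bash
python3 - <<'E'
from h import *
st()
b=shot('side','s2')
cv2.imwrite('pics/g10.png',cv2.resize(b[100:240,260:420,::-1],(686,600),interpolation=cv2.INTER_CUBIC))
go(.4515,-.237,.0175,np.pi/2+.015)
E
```

```text
t 55.65 tcp [ 0.4525 -0.2312  0.1618] rot [[-1.0, -0.014, 0.0], [-0.014, 1.0, -0.0], [-0.0, -0.0, -1.0]] F [ 0.3  0.3 -3.7] w 0.421 gf 35.0
inc [ 0.018 -0.097  2.404] turn -0.006 (q6 -2.28 )
```

View pics/g10.png

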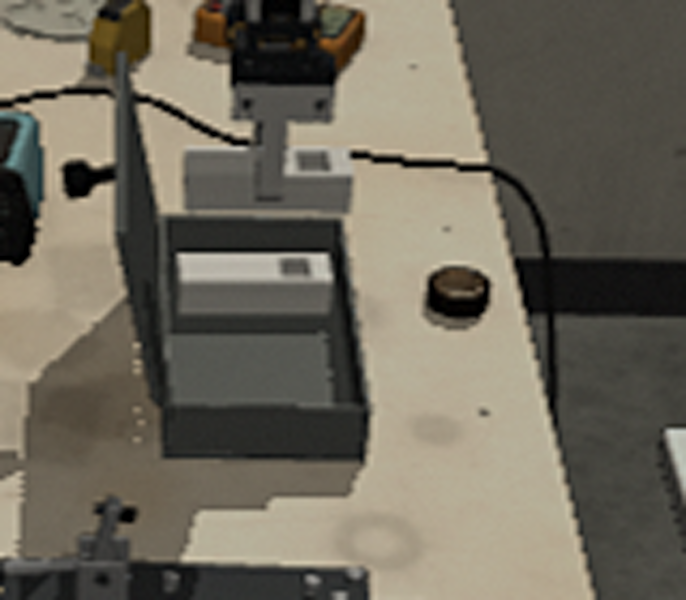

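The first block lies flat in the case, and the second is held level above the middle slot. Lower it.

Request:
arm_command(increments=[0.02, -0.1, 0.4, 0, 0.02, -0.1, 0.9, 0, 0.02, -0.1, 1.4, 0, 0.02, -0.1, 1.9, 0, 0.02, -0.1, 2.15, 0, 0.02, -0.1, 2.3, 0, 0.02, -0.1, 2.36, 0, 0.02, -0.1, 2.39, 0, 0.02, -0.1, 2.41, 0, 0.02, -0.1, 2.42, 0])

```text
clock: 56.95
ee_pos: [0.4517, -0.2374, 0.017]
tcp_rot: [[-1.0, -0.014, 0.001], [-0.014, 1.0, -0.001], [-0.001, -0.001, -1.0]]
contact_force: [0.8, -0.0, -4.1]
gripper_width: 0.423
grip_force: 35.0
```

Request:
arm_command(increments=[0, 0, 0.005, 0, 0, 0, 0.01, 0, 0, 0, 0.01, 0, 0, 0, 0.01, 0, 0, 0, 0.01, 0, 0, 0, 0.01, 0, 0, 0, 0.01, 0, 0, 0, 0.01, 0, 0, 0, 0.01, 0, 0, 0, 0.01, 0])

```text
clock: 58.2
ee_pos: [0.4516, -0.2373, 0.0167]
tcp_rot: [[-1.0, -0.014, 0.0], [-0.014, 1.0, -0.0], [-0.0, -0.0, -1.0]]
contact_force: [-2.7, 2.8, 5.9]
gripper_width: 0.425
grip_force: 35.0
```

Request:
arm_command(increments=[0, 0, 0, 0, 0, 0, 0, 0, 0, 0, 0, 0, 0, 0, 0, 0, 0, 0, -0.3, 0, 0, 0, -1, 0, 0, 0, -1.7, 0, 0, 0, -2.3, 0, 0, 0, -2.8, 0, 0, 0, -2.9, 0], gripper=57)

```text
clock: 59.45
ee_pos: [0.4526, -0.2381, 0.1934]
tcp_rot: [[-1.0, -0.014, 0.005], [-0.014, 1.0, -0.004], [-0.005, -0.004, -1.0]]
contact_force: [0.2, -0.6, -0.4]
gripper_width: 0.606
grip_force: 0.0
```

```bash
python3 - <<'E'
from h import *
st()
b=shot('side');a=shot('top')
mark('block_c','side',4);mark('block_c','top',4)
blocks([(.53,.360)],('top','side'))
go(.53,.36,.16,np.pi/2-.033)
E
```

```text
t 59.45 tcp [ 0.4526 -0.2381  0.1934] rot [[-1.0, -0.014, 0.005], [-0.014, 1.0, -0.004], [-0.005, -0.004, -1.0]] F [ 0.2 -0.6 -0.4] w 0.606 gf 0.0
side block_c mark 0.83 [ 0.4533 -0.2351  0.0055]
side block_c mark 0.78 [0.5297 0.3614 0.003 ]
top block_c mark 0.98 [0.5251 0.3598 0.0017]
top block_c mark 0.68 [ 0.4482 -0.2391  0.0036]
block (0.53, 0.36) ['top', 'side'] [ 0.5295  0.3601 -0.037   0.0483]
inc [-1.462  9.922  0.489] turn 0.269 (q6 -2.29 )
```

Request:
arm_command(increments=[0, 0.7, 0, 0, -0.2, 1.6, 0, 0.1, -0.3, 2.6, 0, 0.1, -0.5, 3.6, 0, 0.2, -0.7, 4.6, 0, 0.27, -0.85, 5.7, 0, 0.27, -1, 6.8, 0, 0.27, -1.2, 7.9, 0, 0.27, -1.35, 8.9, 0.2, 0.27, -1.46, 9.7, 0.4, 0.27])

```text
clock: 61.0
ee_pos: [0.5307, 0.3481, 0.1648]
tcp_rot: [[-0.999, 0.033, -0.001], [0.033, 0.999, -0.0], [0.001, -0.001, -1.0]]
contact_force: [0.4, -0.2, 0.0]
gripper_width: 0.609
grip_force: 0.0
```

Request:
arm_command(increments=[0, 0.1, 0, 0, 0, 0.2, 0, 0, 0, 0.2, 0, 0, 0, 0.2, 0, 0, 0, 0.2, 0, 0, 0, 0.2, 0, 0, 0, 0.2, 0, 0, 0, 0.2, 0, 0, 0, 0.2, 0, 0, 0, 0.2, 0, 0], gripper=66)

```text
clock: 62.25
ee_pos: [0.5312, 0.358, 0.1659]
tcp_rot: [[-0.999, 0.033, -0.0], [0.033, 0.999, -0.0], [0.0, -0.0, -1.0]]
contact_force: [0.3, 0.3, -0.6]
gripper_width: 0.702
grip_force: 0.0
```

```bash
python3 - <<'E'
from h import *
st()
b=shot('side')
mark('block_c','side',3)
blocks([(.53,.36)],('side',))
go(.53,.3602,.0125,np.pi/2-.035)
E
```

```text
t 62.25 tcp [0.5312 0.358  0.1659] rot [[-0.999, 0.033, -0.0], [0.033, 0.999, -0.0], [0.0, -0.0, -1.0]] F [ 0.3  0.3 -0.6] w 0.702 gf 0.0
side block_c mark 0.88 [0.5285 0.3636 0.0042]
block (0.53, 0.36) ['side'] [ 0.5314  0.3604 -0.0323  0.0327]
inc [0.021 0.035 2.557] turn 0.011 (q6 -1.12 )
```

Request:
arm_command(increments=[0.01, 0.035, 0.5, 0, 0.01, 0.035, 1.1, 0, 0.01, 0.035, 1.7, 0, 0.01, 0.035, 2.2, 0, 0.01, 0.035, 2.4, 0, 0.01, 0.035, 2.5, 0, 0.01, 0.035, 2.55, 0, 0.01, 0.035, 2.56, 0, 0.01, 0.035, 2.56, 0, 0.01, 0.035, 2.56, 0])

```text
clock: 63.65
ee_pos: [0.531, 0.3603, 0.0129]
tcp_rot: [[-0.999, 0.033, 0.001], [0.033, 0.999, 0.0], [-0.001, 0.0, -1.0]]
contact_force: [-0.5, 0.4, 0.2]
gripper_width: 0.7
grip_force: 0.0
```

Request:
arm_command(increments=[0, 0, 0, 0, 0, 0, 0, 0, 0, 0, 0, 0, 0, 0, 0, 0, 0, 0, 0, 0, 0, 0, 0, 0, 0, 0, 0, 0, 0, 0, 0, 0, 0, 0, 0, 0, 0, 0, 0, 0], gripper=20, force=35)

```text
clock: 64.9
ee_pos: [0.5307, 0.3601, 0.0124]
tcp_rot: [[-0.999, 0.033, -0.0], [0.033, 0.999, 0.0], [0.0, 0.0, -1.0]]
contact_force: [-0.5, -0.0, -0.9]
gripper_width: 0.423
grip_force: 35.0
```

Request:
arm_command(increments=[0, 0, -0.2, 0, 0, 0, -0.6, 0, 0, 0, -1, 0, 0, 0, -1.5, 0, 0, 0, -2, 0, 0, 0, -2.4, 0, 0, 0, -2.6, 0, 0, 0, -2.6, 0, 0, 0, -2.6, 0, 0, 0, -2.6, 0])

```text
clock: 66.15
ee_pos: [0.53, 0.3598, 0.1669]
tcp_rot: [[-0.999, 0.033, -0.002], [0.033, 0.999, -0.001], [0.002, -0.001, -1.0]]
contact_force: [-0.5, -0.1, -3.8]
gripper_width: 0.422
grip_force: 35.0
```

```bash
python3 - <<'E'
from h import *
st()
go(.45,.1,.16,None)
go(.4495,-.163,.16,np.pi/2+.015)
E
```

```text
t 66.15 tcp [0.53   0.3598 0.1669] rot [[-0.999, 0.033, -0.002], [0.033, 0.999, -0.001], [0.002, -0.001, -1.0]] F [-0.5 -0.1 -3.8] w 0.422 gf 35.0
inc [ 1.189 -4.371  0.122] turn 0.0 (q6 -1.12 )
inc [ 1.053 -8.753  0.127] turn -0.276 (q6 -1.12 )
```

Request:
arm_command(increments=[0.2, -0.6, 0, 0, 0.5, -1.5, 0, 0, 0.8, -2.4, 0, 0, 1, -3.4, 0, -0.1, 1.19, -4.4, 0, -0.2, 1.15, -5.4, 0, -0.27, 1.12, -6.4, 0, -0.27, 1.09, -7.4, 0, -0.27, 1.06, -8.3, 0, -0.27, 1.05, -8.74, 0, -0.27])

```text
clock: 67.4
ee_pos: [0.4499, -0.1644, 0.1681]
tcp_rot: [[-1.0, -0.011, -0.0], [-0.011, 1.0, -0.0], [0.0, -0.0, -1.0]]
contact_force: [0.0, 0.2, -2.9]
gripper_width: 0.423
grip_force: 35.0
```

Request:
arm_command(increments=[0, 0, 0, 0, 0, 0, 0, 0, 0, 0, 0, 0, 0, 0, 0, 0, 0, 0, 0, 0, 0, 0, 0, 0, 0, 0, 0, 0, 0, 0, 0, 0, 0, 0, 0, 0, 0, 0, 0, 0])

```text
clock: 68.65
ee_pos: [0.4504, -0.1619, 0.1684]
tcp_rot: [[-1.0, -0.014, 0.0], [-0.014, 1.0, 0.0], [-0.0, 0.0, -1.0]]
contact_force: [-0.4, -0.5, -3.3]
gripper_width: 0.42
grip_force: 35.0
```

```bash
python3 - <<'E'
from h import *
st()
go(.45,-.163,.0174,np.pi/2+.015)
E
```

```text
t 68.65 tcp [ 0.4504 -0.1619  0.1684] rot [[-1.0, -0.014, 0.0], [-0.014, 1.0, 0.0], [-0.0, 0.0, -1.0]] F [-0.4 -0.5 -3.3] w 0.42 gf 35.0
inc [ 0.007 -0.018  2.516] turn -0.006 (q6 -2.17 )
```

Request:
arm_command(increments=[0.01, -0.02, 0.4, 0, 0.01, -0.02, 0.9, 0, 0.01, -0.02, 1.5, 0, 0.01, -0.02, 2, 0, 0.01, -0.02, 2.3, 0, 0.01, -0.02, 2.4, 0, 0.01, -0.02, 2.46, 0, 0.01, -0.02, 2.49, 0, 0.01, -0.02, 2.51, 0, 0.01, -0.02, 2.52, 0])

```text
clock: 69.9
ee_pos: [0.4501, -0.1633, 0.0175]
tcp_rot: [[-1.0, -0.014, 0.001], [-0.014, 1.0, -0.0], [-0.001, -0.0, -1.0]]
contact_force: [0.4, 0.6, -2.7]
gripper_width: 0.423
grip_force: 35.0
```

Request:
arm_command(increments=[0, 0, 0.005, 0, 0, 0, 0.01, 0, 0, 0, 0.01, 0, 0, 0, 0.01, 0, 0, 0, 0.01, 0, 0, 0, 0.01, 0, 0, 0, 0.01, 0, 0, 0, 0.01, 0, 0, 0, 0.01, 0, 0, 0, 0.01, 0])

```text
clock: 71.15
ee_pos: [0.45, -0.1632, 0.0173]
tcp_rot: [[-1.0, -0.014, -0.0], [-0.014, 1.0, -0.0], [0.0, -0.0, -1.0]]
contact_force: [-2.7, 1.1, 5.3]
gripper_width: 0.426
grip_force: 35.0
```

Request:
arm_command(increments=[0, 0, 0, 0, 0, 0, 0, 0, 0, 0, 0, 0, 0, 0, 0, 0, 0, 0, -0.3, 0, 0, 0, -1, 0, 0, 0, -1.7, 0, 0, 0, -2.4, 0, 0, 0, -3.1, 0, 0, 0, -3.6, 0], gripper=57)

```text
clock: 72.4
ee_pos: [0.4502, -0.1634, 0.2348]
tcp_rot: [[-1.0, -0.014, 0.002], [-0.014, 1.0, -0.001], [-0.002, -0.001, -1.0]]
contact_force: [-0.3, -0.1, -0.5]
gripper_width: 0.605
grip_force: 0.0
```

```bash
python3 - <<'E'
from h import *
st()
b=shot('side');a=shot('top')
cv2.imwrite('pics/g11.png',cv2.resize(b[100:240,260:420,::-1],(686,600),interpolation=cv2.INTER_CUBIC))
for c in('side','top'):mark('lid_hinge',c);mark('lid_handle',c)
go(.45,-.06,.24,np.pi/2);go(.63,-.06,.24,np.pi/2);go(.63,-.19,.24,np.pi/2)
E
```

```text
t 72.4 tcp [ 0.4502 -0.1634  0.2348] rot [[-1.0, -0.014, 0.002], [-0.014, 1.0, -0.001], [-0.002, -0.001, -1.0]] F [-0.3 -0.1 -0.5] w 0.605 gf 0.0
side lid_hinge mark 0.82 [ 0.5297 -0.2343  0.0478]
side lid_handle mark 0.91 [ 0.5915 -0.2376  0.1567]
top lid_hinge mark 0.95 [ 0.527  -0.2372  0.0497]
top lid_hinge mark 0.44 [0.565  0.0711 0.0531]
top lid_handle mark 0.67 [ 0.5911 -0.2349  0.1584]
inc [-0.04   1.71  -0.153] turn 0.08 (q6 -2.17 )
inc [-3.04   1.668 -0.161] turn 0.08 (q6 -2.17 )
inc [-3.01  -0.499 -0.165] turn 0.08 (q6 -2.17 )
```

View pics/g11.png

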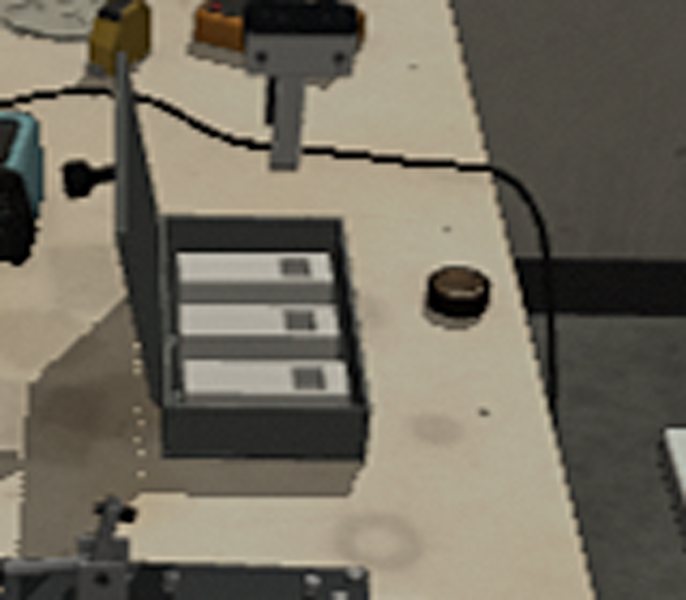

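All three blocks lie flat, pocket up, side by side. Now over the lid to its back with shut fingers.

Request:
arm_command(increments=[-0.3, -0.1, -0.1, 0, -0.9, -0.2, -0.1, 0.08, -1.6, -0.3, -0.1, 0.08, -2.3, -0.32, -0.1, 0.08, -2.83, -0.32, -0.1, 0.08, -2.83, -0.32, -0.1, 0.08, -2.83, -0.32, -0.1, 0.08, -2.83, -0.32, -0.1, 0.08, -2.83, -0.32, -0.1, 0.08, -2.83, -0.32, -0.1, 0.08], gripper=0)

```text
clock: 73.95
ee_pos: [0.6196, -0.18, 0.2389]
tcp_rot: [[-1.0, 0.0, 0.0], [0.0, 1.0, -0.0], [-0.0, -0.0, -1.0]]
contact_force: [0.2, 0.3, -0.1]
gripper_width: 0.006
grip_force: 0.0
```

Request:
arm_command(increments=[0, 0, 0.3, 0, 0, 0, 0.7, 0, 0, 0, 1, 0, 0, 0, 1.2, 0, 0, 0, 1.25, 0, 0, 0, 1.25, 0, 0, 0, 1.25, 0, 0, 0, 1.25, 0, 0, 0, 1.25, 0, 0, 0, 1.25, 0])

```text
clock: 75.2
ee_pos: [0.6199, -0.1799, 0.1637]
tcp_rot: [[-1.0, -0.0, 0.0], [-0.0, 1.0, -0.0], [-0.0, -0.0, -1.0]]
contact_force: [0.2, 0.4, -0.3]
gripper_width: 0.002
grip_force: 0.0
```

```bash
python3 - <<'E'
from h import *
st()
for p in [(.55,.165),(.522,.165),(.5,.16),(.479,.151),(.46,.138),(.444,.1215),(.431,.102),(.423,.081),(.419,.06),(.419,.056)]: go(p[0],-.18,p[1],np.pi/2)
E
```

```text
t 75.2 tcp [ 0.6199 -0.1799  0.1637] rot [[-1.0, -0.0, 0.0], [-0.0, 1.0, -0.0], [-0.0, -0.0, -1.0]] F [ 0.2  0.4 -0.3] w 0.002 gf 0.0
inc [ 1.166e+00 -1.000e-03 -2.100e-02] turn 0.0 (q6 -2.03 )
inc [ 1.632e+00 -1.000e-03 -2.200e-02] turn 0.0 (q6 -2.03 )
inc [ 1.999e+00 -1.000e-03  6.200e-02] turn 0.0 (q6 -2.03 )
inc [ 2.349e+00 -1.000e-03  2.120e-01] turn 0.0 (q6 -2.03 )
inc [ 2.666e+00 -1.000e-03  4.280e-01] turn 0.0 (q6 -2.03 )
inc [ 2.932e+00 -1.000e-03  7.030e-01] turn 0.0 (q6 -2.03 )
inc [ 3.149e+00 -1.000e-03  1.028e+00] turn 0.0 (q6 -2.03 )
inc [ 3.283e+00 -1.000e-03  1.378e+00] turn 0.0 (q6 -2.03 )
inc [ 3.349e+00 -1.000e-03  1.728e+00] turn 0.0 (q6 -2.03 )
inc [ 3.349e+00 -1.000e-03  1.795e+00] turn 0.0 (q6 -2.03 )
```

Request:
arm_command(increments=[0.4, 0, -0.02, 0, 0.8, 0, -0.02, 0, 1, 0, -0.02, 0, 1.2, 0, -0.02, 0, 1.4, 0, -0.02, 0, 1.63, 0, -0.02, 0, 1.82, 0, 0.01, 0, 2, 0, 0.06, 0, 2.18, 0, 0.13, 0, 2.35, 0, 0.21, 0])

```text
clock: 76.45
ee_pos: [0.4781, -0.18, 0.1507]
tcp_rot: [[-1.0, 0.0, -0.0], [0.0, 1.0, -0.0], [0.0, -0.0, -1.0]]
contact_force: [1.0, -1.3, -1.1]
gripper_width: 0.004
grip_force: 0.6
```

```bash
python3 - <<'E'
from h import *
st()
b=shot('side')
mark('lid_handle','side')
E
```

```text
t 76.45 tcp [ 0.4781 -0.18    0.1507] rot [[-1.0, 0.0, -0.0], [0.0, 1.0, -0.0], [0.0, -0.0, -1.0]] F [ 1.  -1.3 -1.1] w 0.004 gf 0.6
side lid_handle mark 0.71 [ 0.4972 -0.236   0.1761]
```

The lid follows (θ≈1.0). Continue down.

Request:
arm_command(increments=[0.16, 0, 0.1, 0, 0.32, 0, 0.22, 0, 0.46, 0, 0.35, 0, 0.58, 0, 0.49, 0, 0.7, 0, 0.65, 0, 0.8, 0, 0.82, 0, 0.87, 0, 0.99, 0, 0.93, 0, 1.17, 0, 0.97, 0, 1.34, 0, 1, 0, 1.5, 0])

```text
clock: 77.8
ee_pos: [0.4188, -0.1799, 0.0603]
tcp_rot: [[-1.0, -0.0, 0.0], [-0.0, 1.0, 0.0], [-0.0, 0.0, -1.0]]
contact_force: [0.4, -0.5, -0.4]
gripper_width: 0.007
grip_force: 0.3
```

Request:
arm_command(increments=[0, 0, 0.02, 0, 0, 0, 0.04, 0, 0, 0, 0.06, 0, 0, 0, 0.08, 0, 0, 0, 0.1, 0, 0, 0, 0.1, 0, 0, 0, 0.1, 0, 0, 0, 0.1, 0, 0, 0, 0.1, 0, 0, 0, 0.1, 0])

```text
clock: 79.05
ee_pos: [0.419, -0.1799, 0.0583]
tcp_rot: [[-1.0, -0.001, -0.003], [-0.001, 1.0, 0.001], [0.003, 0.001, -1.0]]
contact_force: [-12.2, 7.3, 27.5]
gripper_width: 0.008
grip_force: 14.0
```

The lid is pressed shut at z=0.058. Retreat and check everything.

Request:
arm_command(increments=[0, 0, -0.2, 0, 0, 0, -0.5, 0, 0, 0, -1, 0, 0, 0, -1.6, 0, 0, 0, -2.2, 0, 0, 0, -2.6, 0, 0, 0, -2.6, 0, 0, 0, -2.6, 0, 0, 0, -2.6, 0, 0, 0, -2.6, 0])

```text
clock: 80.3
ee_pos: [0.4185, -0.1796, 0.2099]
tcp_rot: [[-1.0, -0.0, -0.001], [-0.0, 1.0, 0.001], [0.001, 0.001, -1.0]]
contact_force: [-0.0, 0.3, 0.1]
gripper_width: 0.006
grip_force: 0.0
```

```bash
python3 - <<'E'
from h import *
st()
b=shot('side');a=shot('top')
mark('lid_handle','side');mark('clamp_ball','side');mark('gauge','side');mark('flux_tin','side');mark('elec_tape','side');mark('gauge','top')
cv2.imwrite('pics/g12.png',cv2.resize(b[110:310,200:440,::-1],(720,600),interpolation=cv2.INTER_CUBIC))
E
```

```text
t 80.3 tcp [ 0.4185 -0.1796  0.2099] rot [[-1.0, -0.0, -0.001], [-0.0, 1.0, 0.001], [0.001, 0.001, -1.0]] F [-0.   0.3  0.1] w 0.006 gf 0.0
side lid_handle mark 0.85 [ 0.4046 -0.2356  0.0919]
side clamp_ball mark 0.73 [0.6435 0.0695 0.0446]
side flux_tin mark 0.54 [ 6.753e-01 -1.325e-01 -4.000e-04]
top gauge mark 0.64 [0.4086 0.2566 0.0394]
```

View pics/g12.png

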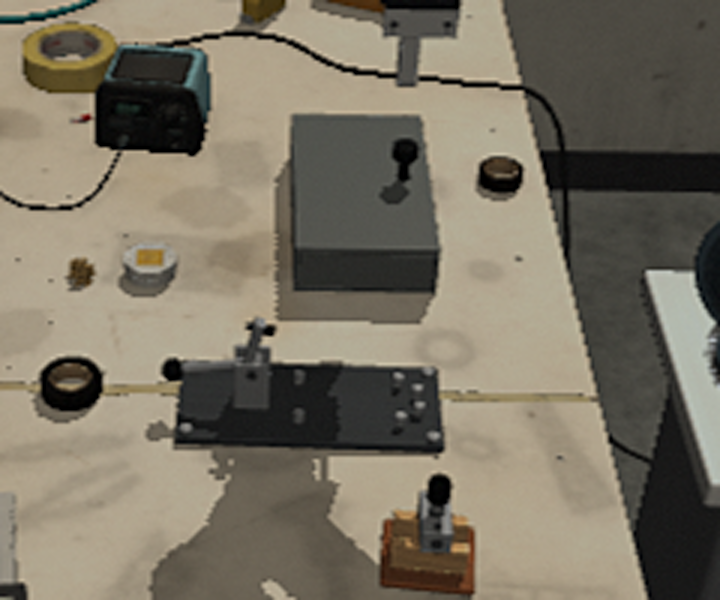

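The final picture shows the lid shut on the case, the clamp arm up, the gauge upright on its rest, no loose blocks left on the bench and the other tools in place.

```bash
python3 -c "
from h import *
print(finish_job())"
```

```text
the job is handed in; nothing more can be done
None
```

The job is handed in at about 80 s: pocket measured at 12 mm and locked, gauge back upright on its rest, clamp arm up, all three blocks flat and pocket up in the case, and the lid shut.

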